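# Tighten the brewing chamber's cover in star order

### The arm

A 6-joint arm with a two-finger parallel gripper is mounted at the origin on the work surface. World frame = base frame: x ahead of the robot, y to its left, z up, the work surface at z = 0. Lengths are in m, angles in degrees, forces in N, time in s.
With the tool pointing down it reaches from about 0.35 to 0.85 m from the base axis. Payload 8.1 kg.
Tool frame: the origin (TCP) lies midway between the tips of the shut fingers; the grasp point (between the pads) lies 19 mm behind it; y points along the fingers, z is the direction in which the jaws open and shut, and the axes are right-handed (so a half turn about y gives the same grasp; the last joint's range is limited). The gripper opens to 85 mm and grips with 20 to 120 N. Pads are 22 mm wide; open, the fingers measure 114 mm over their backs; the gripper's body (76 mm by 85 mm) begins 54 mm behind the grasp point. The pads swing forward as they close: fully open they stand 13 mm farther back than shut.
Start: joints at [-74.565, 7.471, 85.268, -0, 87.261, -4.893], TCP at [0.208, -0.563, 0.201] pointing down, gripper open.
Joint ranges: [-169.43, 169.43], [-51.17, 129.36], [1.28, 143.12], [-76.62, 256.62], [0, 156.53], [-152.29, 152.29]. Speed limits (degrees/s): [136.94, 136.94, 159.86, 180, 180, 180].

### API

Orientations are given as a 3x3 rotation matrix whose columns are the frame's x, y, z axes.
In Python, from cell import bot, imaging gives the robot as it stands.
- The arm moves only by the tool move_arm, never from a script. Its argument "moves" is a list that holds one entry, the list of rows, each a list of 7 numbers: the shift along the tool's x, y, z in cm, then the turn, a rotation vector about the tool's x, y, z in degrees, then the opening, from -1 (shut) to 1 (fully open). A call has exactly 5 rows; each row shifts and turns the commanded pose from where the row before left it, along the tool's axes as they then stand; what a row does not reach is not made up. A row lasts 1/12 s, in which the tool goes at most 41.7 mm and 7.16 degrees, less where a joint would pass 70% of its speed; a pose out of reach is approached as far as the arm can. A call with a gripper value outside its range is refused whole. The fingers move at their own pace and stop on an object; "squeeze" is the grip in N (left out, the last holds). Time passes only in rows, so rows that do not move let the fingers close, or fill a call up. It gives the time, the measured TCP pose, the force and the opening at its end, in the units of the state.
- bot.state(): the state, without advancing time (a new reading comes with each control period).
- imaging.grab_frame(name): name is "side" or "top" or "wrist"; returns (picture, depth): 480x640x3 uint8, red, green, blue; 480x640 float32, m along the optical axis (not along the pixel's ray), 0 where there is no reading.
- imaging.camera_model(name): a dict with "K" (3x3 intrinsics, pixels), "R" (3x3) and "t" (3): a world point X has camera coordinates R X + t. Camera axes: x right, y down, z forward; pixel columns grow to the right and rows downward; lengths in m; the calibration is good to about 2 mm. The wrist camera is an equidistant fisheye: a pixel r from the principal point sees the ray r / f radians off the axis. A picture is of the moment at which its call begins: read the wrist's pose just before it. camera_model takes no time and is no camera call; for the wrist camera it gives the pose at the moment of the call.
- bot.hand_in(): hands the job in, once; it reports no verdict.
The state is a dict: "time_s": time; "qpos": joint angles; "joint_vel": joint speeds; "tau": joint torques, N m; "eef_pos": TCP position; "orientation": TCP orientation; "ft_force": force on the tool from outside, world axes, zero at the start; "moment": the same for the moment, N m; "grip_width": opening from 0.0 (shut) to 1.0 (fully open).
Only numpy, scipy, OpenCV 4.12 (cv2) and the standard library are available. Lean on these libraries where they do the work, as an engineer would, in place of code of your own. Each camera call takes 0.05 s, during which the arm holds its last target.

### The job

The cover of the brewing chamber lies loose under its four hand knobs. Tighten them by hand in star order (one knob, the one diagonally opposite, then the other diagonal) in two rounds: first turn each knob just until it is lightly snug on the cover, then go round again in star order and make all four firmly hand-tight, without overtightening any or leaning on the cover. Let go, and leave everything else on the counter where it is.

Things in the scene. Friction and masses are not known exactly. Their poses are not given: they have to be found in the camera images.
- chamber: Square stainless brewing chamber, 200 x 200 mm, 56 mm high plus a gasket that supports the cover at 62 mm, fixed to the counter. Origin: centre of its underside; z up; yaw varies. A small drain tap sticks out of its -x side.
- cover: Steel cover plate 181 x 181 x 10 mm with a round sight glass in its middle, already lying on the gasket between four low dark lugs (lug tops 8 mm above the gasket). Origin: centre of its underside; its top is 10 mm above (72 mm above the counter). It cannot be lifted and need not be touched.
- knob1: Round fluted black hand knob: grip 44 mm across, 30 mm tall. Origin on its axis at mid-height of the grip, 30 mm above the cover's top; the grip's underside is 15 mm above the cover, with a foot 58 mm across below. Its reported pose stays fixed: it does not tell how far the knob is turned. At the chamber's +x +y corner (60 mm each way from its centre, in its axes), diagonal to knob3.
- knob2: Like knob1. Clockwise seen from above tightens. At first it turns freely (0.03 N m), for 0.25 to 0.85 rad: differs per knob and is not visible or measured. The grip stays at its height; only the foot moves down. Then its sprung rubber foot meets the cover and it gets stiffer. At the chamber's +x -y corner (60 mm each way from its centre, in its axes), diagonal to knob4.
- knob3: Like knob1. Felt at the hand: lightly snug is 0.08 to 0.18 N m, some 0.35 rad past first touch; firmly tight 0.36 to 0.54 N m, some 0.7 rad further; over 0.65 is overtight. The grip is rubber-bushed on the screw: it winds up 0.4 rad per N m and springs back on letting go. At the chamber's -x -y corner (60 mm each way from its centre, in its axes), diagonal to knob1.
- knob4: Like knob1. A knob stays where it is let go, and may be regripped at any angle; turning back loosens it. At the chamber's -x +y corner (60 mm each way from its centre, in its axes), diagonal to knob2.
- mug: White mug, 80 mm across, 85 mm high; a bystander, loose, to be left alone. Origin: centre of its underside.
- steel_cup: Open steel cup, 66 mm across, 70 mm high; a bystander, loose, to be left alone. Origin: centre of its underside.
- tamper: Steel tamper standing on its foot, 54 mm across, 64 mm high; a bystander, loose, to be left alone. Origin: centre of its underside.
- spoon: Wood-handled steel spoon lying flat, 190 mm long; a bystander, loose, to be left alone. Origin: centre of its underside.
- timer: White kitchen timer, 30 x 65 x 45 mm; a bystander, loose, to be left alone. Origin: centre of its underside.
- bean_jar: Glass jar, 80 mm across, 110 mm high; a bystander, loose, to be left alone. Origin: centre of its underside.

How it is judged:
By the outcome, as a careful person would: the job done as asked, in the order asked, and still so for the second after the job is handed in, with the robot touching nothing.
It also fails if it takes over 72 s, if anything falls off the work surface, if the arm or the gripper's body presses on something with over 40 N, if the wrist force passes 120 N, or if a joint passes its speed limit or range.

## Working session

There is one attempt and no reset: what is moved stays moved. The work goes in short steps, Python scripts to look and compute and a tool call to move; the robot and the scene stay as the last step left them, time stands still between calls to the robot, and variables do not carry over. Pictures are saved under pics/ and viewed, and the job is handed in when it is done.

Besides the shell and the picture viewer there is one more tool, called after "Emit:" as a command line: name --argument value ..., lists and objects as JSON in quotes. move_arm: Moves the arm, as the interface text tells. Its arguments: {"type":"object","properties":{"moves":{"type":"array"},"squeeze":{"type":"number"}},"required":["moves"]}

```bash
ls; mkdir -p pics; python3 - <<'E'
from cell import bot, imaging
import cv2
print(bot.state())
for n in ["side","top","wrist"]:
    p,d=imaging.grab_frame(n); cv2.imwrite(f"pics/{n}0.png",p[:,:,::-1]); 
    m=imaging.camera_model(n); print(n,m)
    import numpy as np; np.save(f"pics/{n}0d.npy",d); np.savez(f"pics/{n}0m.npz",K=m["K"],R=m["R"],t=m["t"])
E
```

```text
pics
{'time_s': 0.0, 'qpos': array([-7.45627896e+01,  7.51288121e+00,  8.53285714e+01, -5.27926372e-04,
        8.72627275e+01, -4.89291203e+00]), 'joint_vel': array([ 0.09966882, -0.06680019, -0.01177902,  0.03695029,  0.04468011,
       -0.14202912]), 'tau': array([ 2.61874535e-03, -5.69392526e+01, -5.00553310e+01, -1.04066062e-04,
        1.45515052e-02,  2.10682578e-05]), 'eef_pos': array([ 0.20831546, -0.56203476,  0.20047449]), 'orientation': array([[-9.37706289e-01, -4.92866208e-04,  3.47428658e-01],
       [-3.47428977e-01,  1.75023509e-03, -9.37704667e-01],
       [-1.45918886e-04, -9.99998347e-01, -1.81244246e-03]]), 'ft_force': array([0.8230011 , 0.29773903, 0.244899  ]), 'moment': array([-0.01425753,  0.05696954, -0.01284404]), 'grip_width': 0.9984885777563758}
side {'K': array([[501.74604526,   0.        , 316.6927096 ],
       [  0.        , 501.74604526, 251.28573648],
       [  0.        ,   0.        ,   1.        ]]), 'R': array([[-0.92558269, -0.37814987, -0.01730207],
       [-0.234242  ,  0.60805227, -0.75855331],
       [ 0.2973674 , -0.69805094, -0.65138124]]), 't': array([0.48602646, 0.23987795, 1.15086506])}
top {'K': array([[505.79471183,   0.        , 327.09387994],
       [  0.        , 505.79471183, 233.01753767],
       [  0.        ,   0.        ,   1.        ]]), 'R': array([[-0.00783188, -0.99979089, -0.01888991],
       [-0.98782494,  0.01067053, -0.15520319],
       [ 0.1553723 ,  0.01744439, -0.98770195]]), 't': array([-0.05068147,  0.55143228,  1.11269997])}
wrist {'K': array([[371.64829954,   0.        , 323.10833235],
       [  0.        , 371.64829954, 235.23685712],
       [  0.        ,   0.        ,   1.        ]]), 'R': array([[ 0.3477374 , -0.93759086, -0.00144328],
       [-0.89359606, -0.33188566,  0.30222176],
       [-0.28383936, -0.1038041 , -0.95323655]]), 't': array([-0.60062634, -0.0385478 ,  0.37918572])}
```

View pics/top0.png

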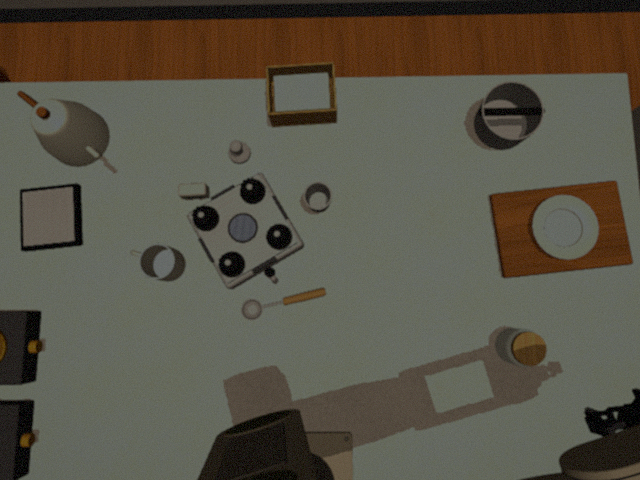

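View pics/side0.png

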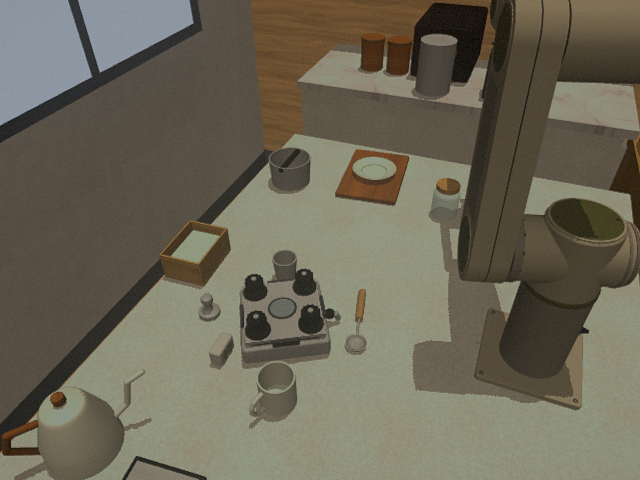

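Top view: the chamber is centred near (245,230), with knobs at about (252,190), (206,218), (279,237) and (232,264). The drain tap is at (270,272). In the side view the chamber is near (283,315). I'll enlarge both.

```bash
python3 - <<'E'
import cv2
a=cv2.imread("pics/top0.png")[165:295,165:340]; cv2.imwrite("pics/topc.png",cv2.resize(a,None,fx=4.5,fy=4.5,interpolation=cv2.INTER_CUBIC))
a=cv2.imread("pics/side0.png")[255:365,225:365]; cv2.imwrite("pics/sidec.png",cv2.resize(a,None,fx=5,fy=5,interpolation=cv2.INTER_CUBIC))
E
```

```text
(no output)
```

View pics/topc.png

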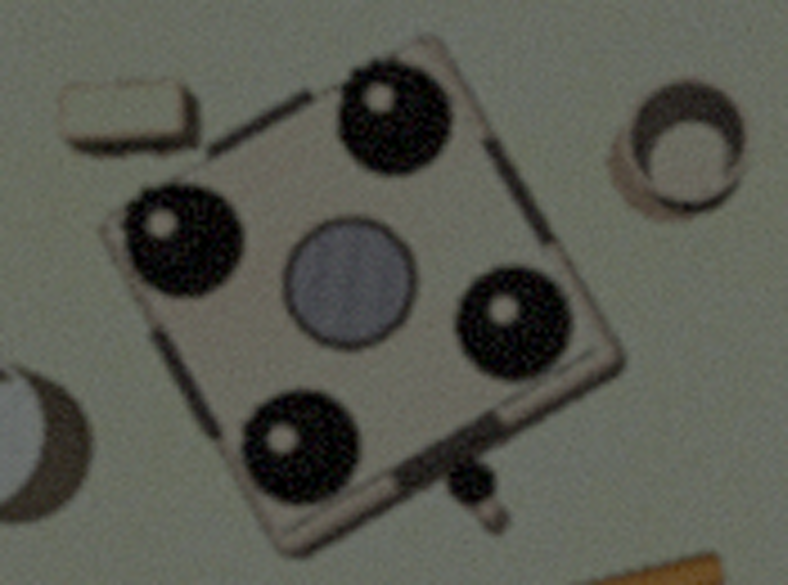

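View pics/sidec.png

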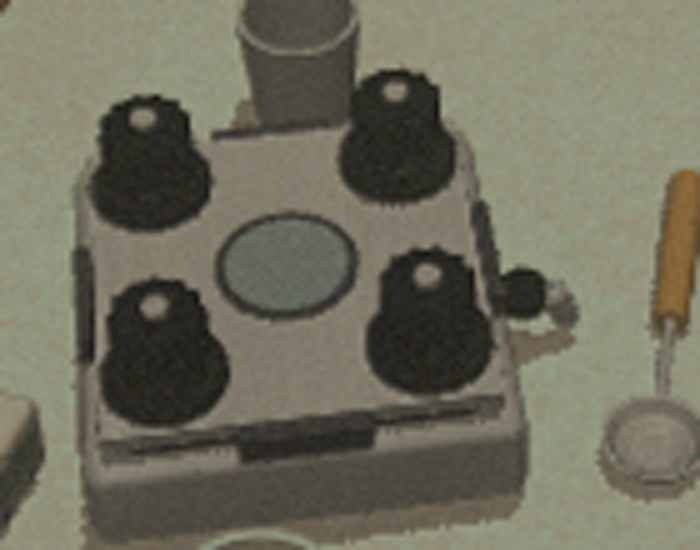

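```bash
cat > h.py <<'E'
import numpy as np
def load(n): m=np.load(f"pics/{n}0m.npz"); return m["K"],m["R"],m["t"]
def tri(obs):
    A=[];b=[]
    for (K,R,t),(u,v) in obs:
        r=np.linalg.inv(K)@[u,v,1]; d=R.T@r; d/=np.linalg.norm(d); c=-R.T@t
        P=np.eye(3)-np.outer(d,d); A.append(P); b.append(P@c)
    X=np.linalg.lstsq(np.vstack(A),np.hstack(b),rcond=None)[0]
    res=[np.linalg.norm(Ai@X-bi) for Ai,bi in zip(A,b)]
    return X,max(res)
E
python3 - <<'E'
from h import *
T=load("top");S=load("side")
f=lambda p,o,s:((p[0]+.5)/s-.5+o[0],(p[1]+.5)/s-.5+o[1])
top=[(162,222),(378,98),(503,308),(283,437)]
side=[(155,306),(143,118),(396,91),(428,275)]
X=[]
dt=np.load("pics/top0d.npy")
for i in range(4):
    a=f(top[i],(165,165),4.5); b=f(side[i],(225,255),5)
    x,r=tri([(T,a),(S,b)]); X.append(x)
    print(i+1,x.round(4),r.round(4), dt[int(round(a[1])),int(round(a[0]))], (T[1]@x+T[2])[2])
X=np.array(X);c=X.mean(0);print("c",c)
for i,j in [(0,3),(1,2)]:
    d=X[i]-X[j];print(np.linalg.norm(d),np.degrees(np.arctan2(d[1],d[0])))
for i,j in [(0,1),(3,2)]:
    d=X[i]-X[j];print(np.linalg.norm(d),np.degrees(np.arctan2(d[1],d[0]))-90)
E
```

```text
1 [0.5812 0.2135 0.1228] 0.0015 1.0835942 1.0854726840088569
2 [0.6405 0.111  0.1241] 0.0013 1.0930288 1.0915466272854004
3 [0.5375 0.0501 0.1233] 0.0019 1.0767162 1.0752870579234362
4 [0.4775 0.1532 0.1226] 0.0018 1.0692436 1.0685137413080883
c [0.55919643 0.13192926 0.12319506]
0.11990431136681945 30.150045901176277
0.11968682074221045 30.571099237825813
0.11844681893351384 30.062952414324428
0.11932063015332053 30.170860107982648
```

```bash
cat >> h.py <<'E'
C=np.array([.5592,.1319]); YAW=np.radians(30.25)
def knob(i):
    s={1:(1,1),2:(1,-1),3:(-1,-1),4:(-1,1)}[i]
    c,n=np.cos(YAW),np.sin(YAW); return C+.06*np.array([c*s[0]-n*s[1],n*s[0]+c*s[1]])
from scipy.spatial.transform import Rotation as Ro
def Rdown(yaw): # tool z at yaw deg, y down
    z=np.array([np.cos(np.radians(yaw)),np.sin(np.radians(yaw)),0]); y=np.array([0,0,-1.]); return np.column_stack([np.cross(y,z),y,z])
def plan(p0,R0,p1,R1,n,grip=1):
    rv=(Ro.from_matrix(R0).inv()*Ro.from_matrix(R1)).as_rotvec()
    if n*7.1<np.degrees(np.linalg.norm(rv)): print("ROT TOO FAST",np.degrees(rv)/n)
    d=(p1-p0)/n; 
    if np.linalg.norm(d)>.0415: print("LIN FAST",np.linalg.norm(d))
    R=R0.copy(); out=[]; drv=rv/n
    for k in range(n):
        s=(R.T@d)*100; out.append([round(x,2) for x in s]+[round(x,2) for x in np.degrees(drv)]+[grip]); R=R@Ro.from_rotvec(drv).as_matrix()
    for k in range(0,n,5): print(str(out[k:k+5]).replace(" ",""))
E
python3 - <<'E'
from h import *
from cell import bot
s=bot.state()
for i in range(1,5): print(i,knob(i).round(4))
plan(s["eef_pos"],s["orientation"],np.r_[knob(1)+[0,0],.165],Rdown(60),25)
E
```

```text
1 [0.5808 0.214 ]
2 [0.6413 0.1103]
3 [0.5376 0.0498]
4 [0.4771 0.1535]
[[np.float64(-2.48),np.float64(0.15),np.float64(-2.39),np.float64(0.0),np.float64(-5.19),np.float64(-0.0),1],[np.float64(-2.68),np.float64(0.15),np.float64(-2.16),np.float64(0.0),np.float64(-5.19),np.float64(-0.0),1],[np.float64(-2.87),np.float64(0.15),np.float64(-1.91),np.float64(0.0),np.float64(-5.19),np.float64(-0.0),1],[np.float64(-3.03),np.float64(0.15),np.float64(-1.64),np.float64(0.0),np.float64(-5.19),np.float64(-0.0),1],[np.float64(-3.16),np.float64(0.15),np.float64(-1.36),np.float64(0.0),np.float64(-5.19),np.float64(-0.0),1]]
[[np.float64(-3.27),np.float64(0.15),np.float64(-1.07),np.float64(0.0),np.float64(-5.19),np.float64(-0.0),1],[np.float64(-3.36),np.float64(0.15),np.float64(-0.77),np.float64(0.0),np.float64(-5.19),np.float64(-0.0),1],[np.float64(-3.41),np.float64(0.14),np.float64(-0.46),np.float64(0.0),np.float64(-5.19),np.float64(-0.0),1],[np.float64(-3.44),np.float64(0.14),np.float64(-0.15),np.float64(0.0),np.float64(-5.19),np.float64(-0.0),1],[np.float64(-3.44),np.float64(0.14),np.float64(0.16),
[... 961 characters left out ...]
.61),np.float64(0.0),np.float64(-5.19),np.float64(-0.0),1],[np.float64(-2.0),np.float64(0.14),np.float64(2.8),np.float64(0.0),np.float64(-5.19),np.float64(-0.0),1]]
[[np.float64(-1.74),np.float64(0.14),np.float64(2.97),np.float64(0.0),np.float64(-5.19),np.float64(-0.0),1],[np.float64(-1.46),np.float64(0.14),np.float64(3.12),np.float64(0.0),np.float64(-5.19),np.float64(-0.0),1],[np.float64(-1.17),np.float64(0.14),np.float64(3.24),np.float64(0.0),np.float64(-5.19),np.float64(-0.0),1],[np.float64(-0.88),np.float64(0.14),np.float64(3.33),np.float64(0.0),np.float64(-5.19),np.float64(-0.0),1],[np.float64(-0.57),np.float64(0.14),np.float64(3.4),np.float64(0.0),np.float64(-5.19),np.float64(-0.0),1]]
```

Emit:
move_arm --moves '[[[-2.5,0.1,-2.4,0,-5.2,0,1],[-2.7,0.1,-2.2,0,-5.2,0,1],[-2.9,0.1,-1.9,0,-5.2,0,1],[-3.0,0.1,-1.6,0,-5.2,0,1],[-3.2,0.1,-1.4,0,-5.2,0,1]]]' --squeeze 40

```text
time_s: 0.57
eef_pos: [0.2837, -0.4051, 0.196]
orientation: [[-0.688, -0.0, 0.726], [-0.726, 0.001, -0.688], [-0.0, -1.0, -0.001]]
ft_force: [1.0, 1.1, 0.7]
grip_width: 1.002
```

Emit:
move_arm --moves '[[[-3.3,0.1,-1.1,0,-5.2,0,1],[-3.4,0.1,-0.8,0,-5.2,0,1],[-3.4,0.1,-0.5,0,-5.2,0,1],[-3.4,0.1,-0.2,0,-5.2,0,1],[-3.4,0.1,0.2,0,-5.2,0,1]]]'

```text
time_s: 0.98
eef_pos: [0.3571, -0.2492, 0.1913]
orientation: [[-0.3, -0.0, 0.954], [-0.954, 0.0, -0.3], [-0.0, -1.0, -0.0]]
ft_force: [1.2, -0.0, 1.4]
grip_width: 0.999
```

Emit:
move_arm --moves '[[[-3.4,0.1,0.5,0,-5.2,0,1],[-3.4,0.1,0.8,0,-5.2,0,1],[-3.3,0.1,1.1,0,-5.2,0,1],[-3.2,0.1,1.4,0,-5.2,0,1],[-3.0,0.1,1.6,0,-5.2,0,1]]]'

```text
time_s: 1.4
eef_pos: [0.4321, -0.0931, 0.1864]
orientation: [[0.149, 0.0, 0.989], [-0.989, -0.0, 0.149], [0.0, -1.0, 0.0]]
ft_force: [0.3, -1.0, 0.2]
grip_width: 0.997
```

Emit:
move_arm --moves '[[[-2.9,0.1,1.9,0,-5.2,0,1],[-2.7,0.1,2.2,0,-5.2,0,1],[-2.5,0.1,2.4,0,-5.2,0,1],[-2.2,0.1,2.6,0,-5.2,0,1],[-2.0,0.1,2.8,0,-5.2,0,1]]]'

```text
time_s: 1.82
eef_pos: [0.506, 0.0628, 0.1812]
orientation: [[0.568, -0.0, 0.823], [-0.823, -0.0, 0.568], [0.0, -1.0, -0.0]]
ft_force: [0.7, -0.8, 0.2]
grip_width: 1.003
```

```bash
python3 - <<'E'
from cell import bot, imaging
import cv2,numpy as np
m=imaging.camera_model("wrist"); p,d=imaging.grab_frame("wrist"); cv2.imwrite("pics/w1.png",p[:,:,::-1]); np.savez("pics/w10m.npz",K=m["K"],R=m["R"],t=m["t"])
s=bot.state(); print(s["eef_pos"],s["qpos"],s["moment"])
E
```

```text
[0.50747532 0.06784321 0.18089387] [  1.72466522  -5.74223953 100.76940806   0.19522163  84.92296651
 -33.41313259] [ 0.0800553   0.13806921 -0.01183042]
```

View pics/w1.png

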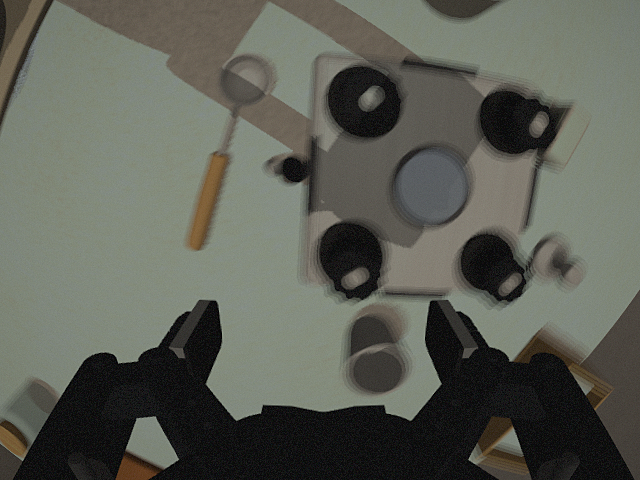

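The wrist view is blurred by motion. Caps are at about (372,97) for k4, (538,123) for k1, (356,278) for k3 and (511,283) for k2, with the tap at (292,168). I'll compare these with the two-view estimates.

```bash
python3 - <<'E'
from h import *
K,R,t=load("w1")
def ray(u,v):
    x=np.array([u-K[0,2],v-K[1,2]])/K[0,0]; r=np.linalg.norm(x); return R.T@np.r_[np.sin(r)*x/r,np.cos(r)]
c=-R.T@t
for i,(u,v) in {1:(538,123),2:(511,283),3:(356,278),4:(372,97)}.items():
    d=ray(u,v); X=c+d*(.123-c[2])/d[2]; print(i,X.round(4),(X[:2]-knob(i)).round(4))
from cell import bot
s=bot.state()
plan(s["eef_pos"],s["orientation"],np.r_[knob(1),.15],Rdown(60),5)
E
```

```text
1 [0.5796 0.215  0.123 ] [-0.0012  0.0011]
2 [0.6416 0.1145 0.123 ] [0.0003 0.0042]
3 [0.5402 0.0531 0.123 ] [0.0026 0.0033]
4 [0.4789 0.1551 0.123 ] [0.0017 0.0015]
[[np.float64(-1.55),np.float64(0.63),np.float64(2.88),np.float64(-0.04),np.float64(-4.98),np.float64(-0.02),1],[np.float64(-1.29),np.float64(0.63),np.float64(3.0),np.float64(-0.04),np.float64(-4.98),np.float64(-0.02),1],[np.float64(-1.02),np.float64(0.62),np.float64(3.1),np.float64(-0.04),np.float64(-4.98),np.float64(-0.02),1],[np.float64(-0.75),np.float64(0.62),np.float64(3.18),np.float64(-0.04),np.float64(-4.98),np.float64(-0.02),1],[np.float64(-0.47),np.float64(0.62),np.float64(3.23),np.float64(-0.04),np.float64(-4.98),np.float64(-0.02),1]]
```

Emit:
move_arm --moves '[[[-1.5,0.6,2.9,0,-5,0,1],[-1.3,0.6,3.0,0,-5,0,1],[-1.0,0.6,3.1,0,-5,0,1],[-0.8,0.6,3.1,0,-5,0,1],[-0.4,0.6,3.1,0,-5,0,1]]]'

```text
time_s: 2.28
eef_pos: [0.5805, 0.2055, 0.1507]
orientation: [[0.862, -0.001, 0.506], [-0.506, -0.0, 0.862], [-0.0, -1.0, -0.0]]
ft_force: [0.3, -1.0, 1.1]
grip_width: 1.003
```

```bash
cat > look.py <<'E'
import sys
from h import *
from cell import bot, imaging
import cv2
n=sys.argv[1]
imaging.grab_frame("wrist") if len(sys.argv)>2 else None
m=imaging.camera_model("wrist"); p,d=imaging.grab_frame("wrist"); cv2.imwrite(f"pics/{n}.png",p[:,:,::-1]); np.savez(f"pics/{n}0m.npz",K=m["K"],R=m["R"],t=m["t"])
s=bot.state(); print(s["time_s"],s["eef_pos"],s["qpos"].round(1),s["moment"],s["ft_force"],s["orientation"].round(3))
E
python3 look.py w2 x
```

```text
2.3833 [0.57996139 0.2073737  0.14861112] [ 14.9  11.7  86.1   0.1  82.4 -44.9] [-0.04318728  0.01529929  0.00756102] [-0.90222533  0.48547086  0.24668833] [[ 0.863 -0.003  0.504]
 [-0.504  0.     0.863]
 [-0.003 -1.    -0.001]]
```

View pics/w2.png

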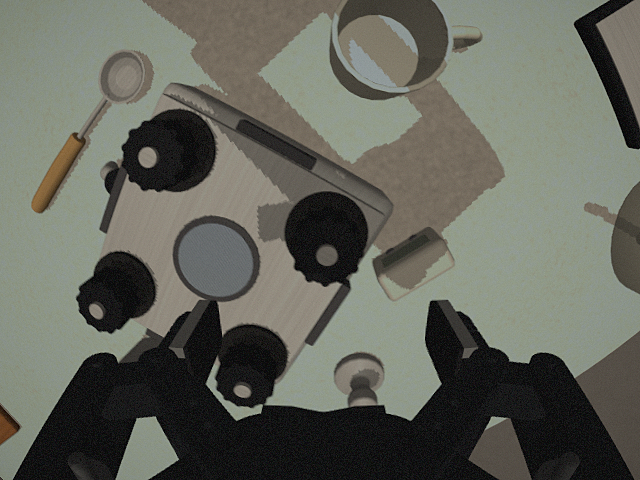

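Sharp now. Caps are at k1 (326,255), k2 (242,390), k3 (96,310) and k4 (148,157).

```bash
python3 - <<'E'
from h import *
K,R,t=load("w2")
def ray(u,v):
    x=np.array([u-K[0,2],v-K[1,2]])/K[0,0]; r=np.linalg.norm(x); return R.T@np.r_[np.sin(r)*x/r,np.cos(r)]
c=-R.T@t
for i,(u,v) in {1:(326,255),2:(242,390),3:(96,310),4:(148,157)}.items():
    d=ray(u,v); X=c+d*(.123-c[2])/d[2]; print(i,X.round(4),(X[:2]-knob(i)).round(4))
E
```

```text
1 [0.5802 0.2118 0.123 ] [-0.0006 -0.0021]
2 [0.6393 0.1105 0.123 ] [-0.002   0.0002]
3 [0.5375 0.0514 0.123 ] [-0.0001  0.0015]
4 [0.479  0.1531 0.123 ] [ 0.0018 -0.0004]
```

Emit:
move_arm --moves '[[[-0.2,0.6,0.5,0,0,0,1],[-0.1,1.8,0.1,0,0,0,1],[0,1.8,0,0,0,0,1],[0,1.8,0,0,0,0,1],[0,0,0,0,0,0,1]]]' --squeeze 30

```text
time_s: 2.8
eef_pos: [0.5778, 0.2091, 0.087]
orientation: [[0.859, -0.006, 0.512], [-0.512, -0.002, 0.859], [-0.004, -1.0, -0.005]]
ft_force: [-1.3, 0.1, -0.7]
grip_width: 1.001
```

```bash
cat > st.py <<'E'
from h import *
from cell import bot
s=bot.state()
R=s["orientation"]
print(s["time_s"],s["eef_pos"].round(4),"yaw",np.degrees(np.arctan2(R[1,2],R[0,2])).round(2),"q6",s["qpos"][5].round(1),"M",s["moment"].round(3),"F",s["ft_force"].round(1),"Ftool",(R.T@s["ft_force"]).round(1),"tau6",s["tau"][5].round(3),s["grip_width"].round(3))
E
python3 st.py
```

```text
Traceback (most recent call last):
  File "st.py", line 5, in <module>
    print(s["time_s"],s["eef_pos"].round(4),"yaw",np.degrees(np.arctan2(R[1,2],R[0,2])).round(2),"q6",s["qpos"][5].round(1),"M",s["moment"].round(3),"F",s["ft_force"].round(1),"Ftool",(R.T@s["ft_force"]).round(1),"tau6",s["tau"][5].round(3),s["grip_width"].round(3))
                                                                                                                                                                                                                                                 ^^^^^^^^^^^^^^^^^^^^^
AttributeError: 'float' object has no attribute 'round'
```

Emit:
move_arm --moves '[[[0,0,0.5,0,0,0,1],[0,0,0,0,0,0,1],[0,0,0,0,0,0,0.2],[0,0,0,0,0,0,-0.2],[0,0,0,0,0,0,-0.5]]]' --squeeze 30

```text
time_s: 3.22
eef_pos: [0.5841, 0.215, 0.0928]
orientation: [[0.86, 0.002, 0.51], [-0.51, 0.0, 0.86], [0.001, -1.0, 0.001]]
ft_force: [-0.2, -0.3, -0.2]
grip_width: 0.602
```

```bash
sed -i 's/s\["grip_width"\].round(3)/s["grip_width"]/' st.py
python3 st.py
```

```text
3.2167 [0.5841 0.215  0.0928] yaw 59.32 q6 -43.8 M [ 0.019  0.043 -0.038] F [-0.2 -0.3 -0.2] Ftool [ 0.   0.2 -0.3] tau6 0.004 0.6018574315911185
```

Emit:
move_arm --moves '[[[0,0,0,0,0,0,-0.5],[0,0,0,0,0,0,-0.5],[0,0,0,0,0,0,-0.5],[0,0,0,0,0,0,-0.5],[0,0,0,0,0,0,-0.5]]]'

```text
time_s: 3.63
eef_pos: [0.5833, 0.2149, 0.0915]
orientation: [[0.86, -0.0, 0.51], [-0.51, -0.0, 0.86], [-0.0, -1.0, -0.0]]
ft_force: [-0.0, 0.4, -0.1]
grip_width: 0.245
```

```bash
python3 st.py
```

```text
3.6333 [0.5833 0.2149 0.0915] yaw 59.33 q6 -43.8 M [0.    0.025 0.017] F [-0.   0.4 -0.1] Ftool [-0.2  0.1  0.3] tau6 0.0 0.24510674029110516
```

```bash
python3 look.py w3
```

```text
3.6833 [0.58329455 0.2148933  0.09141231] [ 15.5  15.   88.4  -0.   76.6 -43.8] [-0.02534527  0.00407902  0.04614978] [-0.59104139 -0.36505759 -0.04327661] [[ 0.86 -0.    0.51]
 [-0.51 -0.    0.86]
 [-0.   -1.   -0.  ]]
```

View pics/w3.png

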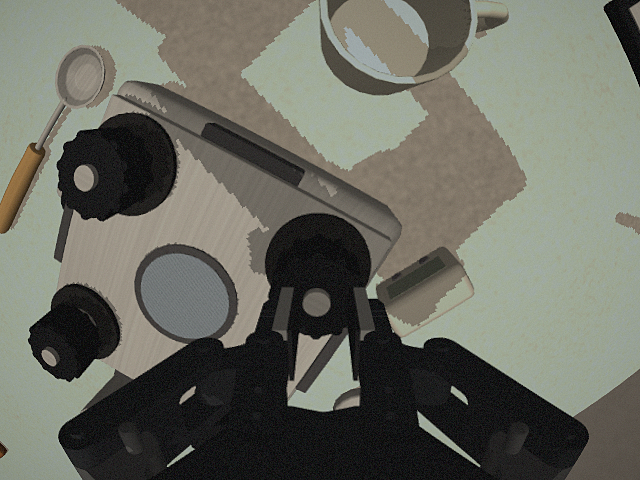

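The wrist view shows the cap at (317,302) centred between the pads at about u 290 and 365. They look close to contact, so I'll command a full close.

Emit:
move_arm --moves '[[[0,0,0,0,0,0,-0.6],[0,0,0,0,0,0,-0.8],[0,0,0,0,0,0,-1],[0,0,0,0,0,0,-1],[0,0,0,0,0,0,-1]]]'

```text
time_s: 4.1
eef_pos: [0.5833, 0.2149, 0.0915]
orientation: [[0.86, -0.0, 0.51], [-0.51, -0.0, 0.86], [-0.0, -1.0, -0.0]]
ft_force: [0.6, 0.0, 0.2]
grip_width: 0.003
```

```bash
python3 st.py
```

```text
4.1 [0.5833 0.2149 0.0915] yaw 59.33 q6 -43.8 M [-0.028  0.036 -0.03 ] F [0.6 0.  0.2] Ftool [ 0.5 -0.2  0.4] tau6 0.0 0.0032596059223429555
```

```bash
python3 look.py w4; python3 - <<'E'
from h import *
from cell import bot, imaging
import cv2
p,d=imaging.grab_frame("side"); cv2.imwrite("pics/s1.png",cv2.resize(p[230:370,200:390,::-1],None,fx=4,fy=4,interpolation=cv2.INTER_CUBIC))
p,d=imaging.grab_frame("top"); cv2.imwrite("pics/t1.png",cv2.resize(p[150:300,160:350,::-1],None,fx=4,fy=4,interpolation=cv2.INTER_CUBIC))
E
```

```text
4.15 [0.58333714 0.21489704 0.09148468] [ 15.5  15.   88.4  -0.   76.6 -43.8] [-0.06875383 -0.00599003 -0.03430473] [-0.36329448  0.28166445  0.06214663] [[ 0.86 -0.    0.51]
 [-0.51 -0.    0.86]
 [-0.   -1.   -0.  ]]
```

View pics/w4.png

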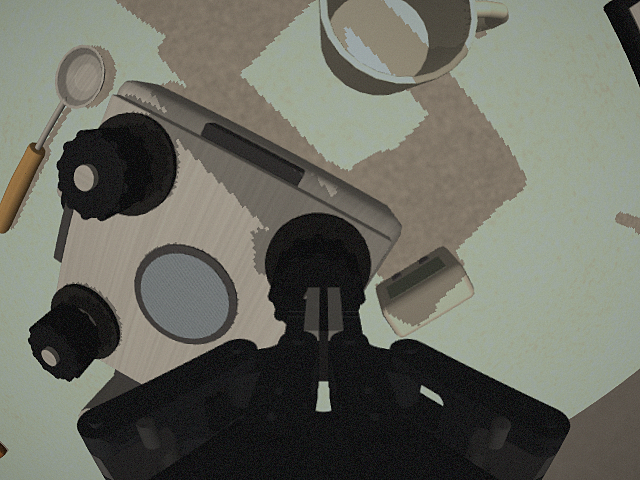

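View pics/s1.png

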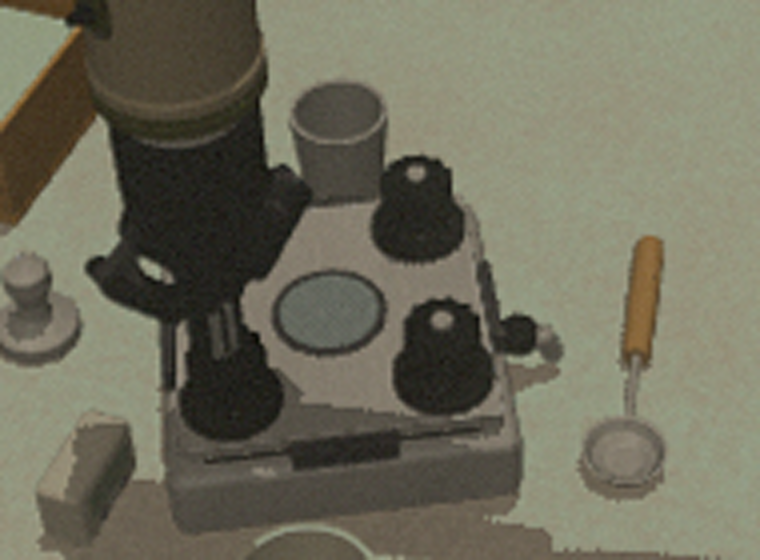

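```bash
python3 - <<'E'
from h import *
K,R,t=load("w4"); 
def pr(X):
    x=R@np.array(X)+t; r=np.arctan2(np.hypot(x[0],x[1]),x[2]); n=np.hypot(x[0],x[1]); return (K[0,2]+K[0,0]*r*x[0]/n,K[1,2]+K[0,0]*r*x[1]/n)
print("cam",-R.T@t)
print("tcp",pr([.5833,.2149,.0915]),"grasp",pr([.5833,.2149,.1105]))
for z in (.117,.12,.123): print("knob",pr([.5805,.2135,z]))
S=load("side")
def ps(X):
    x=S[0]@(S[1]@np.array(X)+S[2]); return ((x[0]/x[2]-200)*4,(x[1]/x[2]-230)*4)
print(ps([.5833,.2149,.0915]),ps([.5805,.2135,.123]))
E
```

```text
cam [0.51782419 0.25333874 0.26304492]
tcp (np.float64(323.68580301135313), np.float64(275.846350284048)) grasp (np.float64(323.7503560607813), np.float64(292.62411238341224))
knob (np.float64(317.7815589359401), np.float64(295.74817464292573))
knob (np.float64(317.6916500335977), np.float64(298.8825455460281))
knob (np.float64(317.598900251122), np.float64(302.122213302589))
(np.float64(220.62384353877587), np.float64(381.33177508020026)) (np.float64(220.76555315880103), np.float64(342.6658633677332))
```

View pics/t1.png

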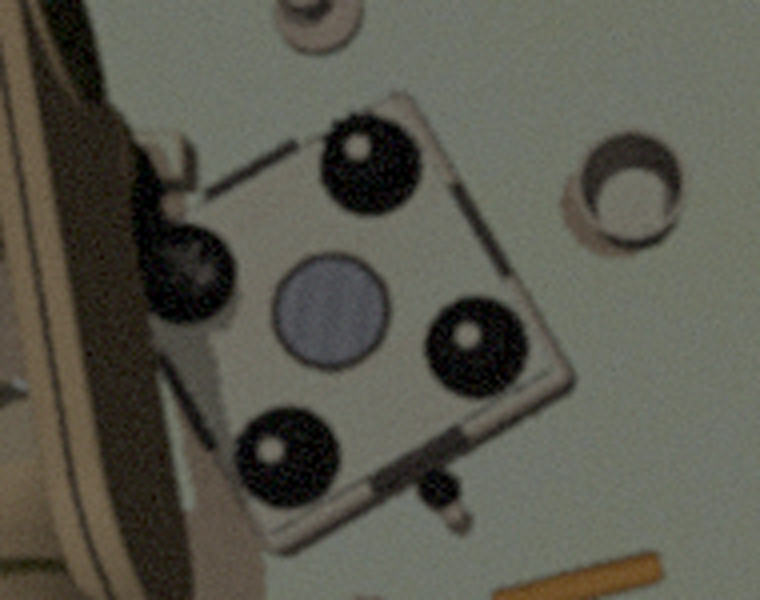

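Fingers closed fully (0.003) with no force, although the picture has them inside the knob. No grip. I'll reopen, check forces, centre better and go a bit lower.

Emit:
move_arm --moves '[[[0,0,0,0,0,0,1],[0,0,0,0,0,0,1],[0,0,0,0,0,0,1],[0,0,0,0,0,0,1],[0,0,0,0,0,0,1]]]' --squeeze 30

```text
time_s: 4.67
eef_pos: [0.5833, 0.2149, 0.0915]
orientation: [[0.86, -0.0, 0.51], [-0.51, 0.0, 0.86], [-0.0, -1.0, -0.0]]
ft_force: [0.4, -0.2, -0.1]
grip_width: 0.712
```

```bash
python3 st.py; python3 look.py w5
```

```text
4.6667 [0.5833 0.2149 0.0915] yaw 59.33 q6 -43.8 M [ 0.014  0.024 -0.035] F [ 0.4 -0.2 -0.1] Ftool [0.5 0.1 0. ] tau6 -0.0 0.7116418427208703
4.7167 [0.58337437 0.214918   0.09152994] [ 15.5  15.   88.4   0.   76.6 -43.8] [ 0.00623691 -0.00972208 -0.00339402] [-0.37528349  0.79815182  0.98367016] [[ 0.86  0.    0.51]
 [-0.51  0.    0.86]
 [ 0.   -1.    0.  ]]
```

View pics/w5.png

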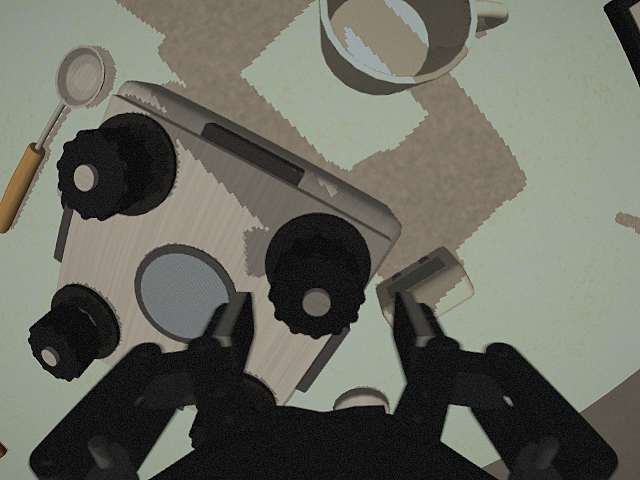

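Emit:
move_arm --moves '[[[-0.2,0.3,-0.25,0,0,0,1],[0,0.3,0,0,0,0,1],[0,0,0,0,0,0,0.2],[0,0,0,0,0,0,0.1],[0,0,0,0,0,0,0.1]]]' --squeeze 30

```text
time_s: 5.13
eef_pos: [0.5803, 0.2137, 0.0854]
orientation: [[0.86, -0.0, 0.51], [-0.51, -0.0, 0.86], [-0.0, -1.0, -0.0]]
ft_force: [-0.4, 0.7, -1.0]
grip_width: 0.605
```

```bash
python3 st.py
```

```text
5.1333 [0.5803 0.2137 0.0854] yaw 59.33 q6 -43.9 M [-0.023 -0.021 -0.009] F [-0.4  0.7 -1. ] Ftool [-0.7  1.   0.4] tau6 -0.0 0.6049482206562451
```

Emit:
move_arm --moves '[[[0,0,0,0,0,0,0],[0,0,0,0,0,0,-0.1],[0,0,0,0,0,0,-0.1],[0,0,0,0,0,0,-0.1],[0,0,0,0,0,0,-0.1]]]' --squeeze 30

```text
time_s: 5.55
eef_pos: [0.5807, 0.2139, 0.0858]
orientation: [[0.86, 0.001, 0.51], [-0.51, 0.0, 0.86], [0.0, -1.0, 0.0]]
ft_force: [0.6, -0.6, 2.4]
grip_width: 0.453
```

```bash
python3 st.py; python3 look.py w6
```

```text
5.55 [0.5807 0.2139 0.0858] yaw 59.33 q6 -43.9 M [ 0.045 -0.029  0.003] F [ 0.6 -0.6  2.4] Ftool [ 0.8 -2.4 -0.2] tau6 0.0 0.45269141080237496
5.6 [0.58062231 0.2138449  0.08580954] [ 15.5  14.9  89.2   0.   75.9 -43.9] [-0.0047072  -0.01142575 -0.02321275] [-0.21077031  0.1085223   2.22163291] [[ 0.86   0.001  0.51 ]
 [-0.51   0.     0.86 ]
 [ 0.    -1.     0.   ]]
```

View pics/w6.png

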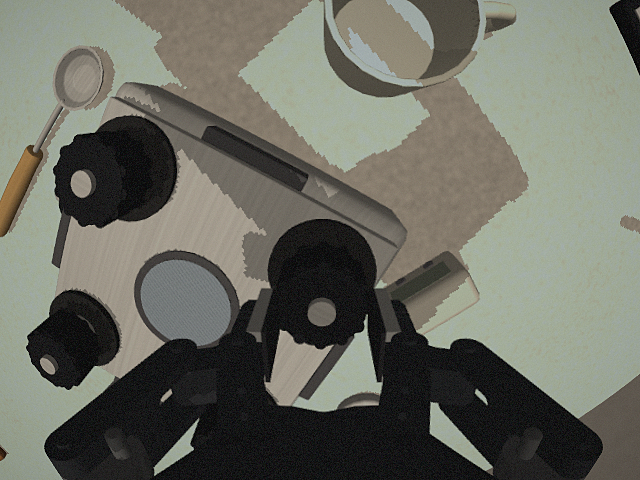

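Emit:
move_arm --moves '[[[0,0,0,0,0,0,-0.3],[0,0,0,0,0,0,-0.4],[0,0,0,0,0,0,-0.4],[0,0,0,0,0,0,-0.4],[0,0,0,0,0,0,-0.4]]]' --squeeze 30

```text
time_s: 6.02
eef_pos: [0.5812, 0.2137, 0.0869]
orientation: [[0.86, 0.002, 0.51], [-0.51, 0.0, 0.86], [0.002, -1.0, 0.001]]
ft_force: [-1.6, -1.5, 8.3]
grip_width: 0.296
```

```bash
python3 st.py
```

```text
6.0167 [0.5812 0.2137 0.0869] yaw 59.33 q6 -43.9 M [-0.291  0.282  0.018] F [-1.6 -1.5  8.3] Ftool [-0.6 -8.3 -2.1] tau6 -0.003 0.2964798775437958
```

Emit:
move_arm --moves '[[[0,-0.4,0,0,0,0,0],[0,0,0,0,0,0,0.0],[0,0,0,0,0,0,0.0],[0,0,0,0,0,0,0],[0,0,0,0,0,0,0]]]'

```text
time_s: 6.43
eef_pos: [0.5801, 0.2137, 0.0891]
orientation: [[0.86, -0.001, 0.51], [-0.51, -0.0, 0.86], [-0.001, -1.0, -0.0]]
ft_force: [-0.2, 0.9, 0.2]
grip_width: 0.499
```

```bash
python3 st.py; python3 - <<'E'
from h import *
from cell import bot, imaging
import cv2
for n,c in (("wrist",None),("side",None)):
    m=imaging.camera_model(n); p,d=imaging.grab_frame(n); cv2.imwrite(f"pics/{n}7.png",p[:,:,::-1]); np.save(f"pics/{n}7d.npy",d); np.savez(f"pics/{n}70m.npz",K=m["K"],R=m["R"],t=m["t"])
E
python3 - <<'E'
from h import *
import cv2
K,R,t=load("wrist7"); d=np.load("pics/wrist7d.npy")
v,u=np.mgrid[0:480,0:640]
x=(u-K[0,2])/K[0,0];y=(v-K[1,2])/K[0,0];r=np.hypot(x,y)+1e-9
rays=np.stack([np.sin(r)*x/r,np.sin(r)*y/r,np.cos(r)],-1); rays=rays/np.cos(r)[...,None]
P=(rays*d[...,None]-t)@R
np.save("pics/P7.npy",P)
z=P[...,2]
for vv in range(240,420,8): print(vv,[int(round(1000*z[vv,uu])) for uu in range(220,430,10)])
print("cover",z[200,150],z[150,250],"knob4 cap",z[183,83])
E
```

```text
6.4333 [0.5801 0.2137 0.0891] yaw 59.33 q6 -43.9 M [-0.027  0.055 -0.047] F [-0.2  0.9  0.2] Ftool [-0.6 -0.2  0.6] tau6 0.0 0.49879574842520874
240 [71, 71, 72, 72, 71, 71, 77, 77, 78, 77, 90, 78, 77, 78, 78, 71, 72, 65, 54, -1, 0]
248 [72, 71, 71, 71, 72, 70, 77, 78, 93, 93, 101, 95, 92, 78, 78, 78, 72, 71, 0, -1, 0]
256 [72, 71, 70, 71, 72, 73, 78, 77, 261, 103, 111, 105, 103, 101, 78, 78, 70, 70, 0, -2, -1]
264 [71, 71, 71, 71, 72, 77, 77, 99, 114, 113, 115, 113, 110, 111, 95, 77, 71, 0, -1, -1, -1]
272 [72, 72, 71, 71, 71, 78, 77, 109, 115, 117, 116, 116, 115, 115, 105, 78, 70, 1, 0, 5, 15]
280 [72, 74, 71, 71, 70, 77, 113, 116, 116, 116, 116, 117, 116, 116, 114, 77, -1, 0, 11, 18, 24]
288 [73, 73, 71, 72, 71, 71, 115, 117, 116, 116, 116, 116, 117, 116, 116, 77, 0, 10, 20, 29, 36]
296 [73, 73, 72, 71, 131, 130, 115, 117, 116, 116, 118, 116, 116, 116, 116, -1, 132, 131, 32, 37, 42]
304 [74, 74, 129, 137, 137, 130, 117, 116, 116, 119, 121, 120, 116, 116, 116, 116, 138, 138, 130, 43, 45]
312 [73, 73, 137, 143, 143, 131, 117, 116, 116, 120, 121, 119, 117, 116, 117, -1, 138, 144, 137
[... 695 characters left out ...]
2, 150, 159, 184, 178, 178]
376 [188, 188, 187, 187, 157, 71, 71, 72, 71, 71, 69, -1, 0, 0, 0, 0, -1, 187, 187, 188, 188]
384 [191, 190, 191, 190, 74, 261, 72, 71, 70, 70, -1, -1, 261, -1, -2, 0, 0, 191, 191, 191, 191]
392 [194, 194, 193, 194, 194, 74, 71, 71, 69, 68, -1, -1, -1, -1, 0, 1, -1, 194, 194, 192, 194]
400 [198, 197, 197, 196, 197, 78, 72, 71, -2, -1, -1, -1, -1, 8, 12, 13, 10, 196, 196, 198, 197]
408 [200, 199, 199, 200, 199, 192, 191, 192, 192, -1, -2, 0, 11, 192, 192, 192, 192, 199, 200, 200, 199]
416 [204, 202, 202, 202, 202, 197, 195, 195, 195, 194, 195, 194, 196, 194, 196, 195, 201, 202, 202, 201, 203]
cover 0.0778907462802791 0.0689255316067661 knob4 cap 0.11909784260828762
```

View pics/wrist7.png

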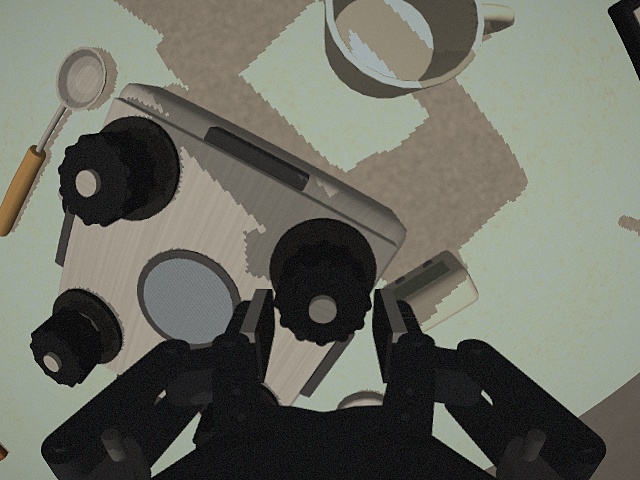

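Wrist depth puts the knob top at 116 mm and the cover at 71 mm, both as they should be. The fingertips come out at about 130 mm while the TCP reads 89 mm, so the fingers are above the knob. I'll check that with the side view's depth.

```bash
python3 - <<'E'
from h import *
import cv2
P=np.load("pics/P7.npy")
for (u,v) in [(258,294),(265,294),(270,300),(262,300),(380,294),(388,294),(376,300),(384,300),(270,340),(376,340)]: print((u,v),P[v,u].round(4))
K,R,t=load("side7"); d=np.load("pics/side7d.npy"); v,u=np.mgrid[0:480,0:640]
Q=(np.stack([(u-K[0,2])/K[0,0],(v-K[1,2])/K[1,1],np.ones_like(d)],-1)*d[...,None]-t)@R
for vv in range(285,350,3): print(vv,[int(round(1000*Q[vv,uu,2])) for uu in range(232,290,3)])
p=cv2.imread("pics/side7.png")[230:370,200:390]; cv2.imwrite("pics/s7c.png",cv2.resize(p,None,fx=4,fy=4,interpolation=cv2.INTER_CUBIC))
E
```

```text
(258, 294) [0.5586 0.1958 0.1285]
(265, 294) [0.5594 0.1989 0.1301]
(270, 300) [0.5626 0.1993 0.1304]
(262, 300) [0.5596 0.1981 0.1342]
(380, 294) [0.5832 0.2378 0.1288]
(388, 294) [0.5841 0.2407 0.1304]
(376, 300) [0.5856 0.235  0.1272]
(384, 300) [0.5836 0.2386 0.1342]
(270, 340) [0.5762 0.1907 0.1349]
(376, 340) [0.5983 0.2275 0.1345]
285 [235, 243, 247, 250, 253, 255, 256, 253, 221, 225, 222, 209, 183, 182, 197, 193, 70, 72, 72, 75]
288 [229, 237, 239, 236, 231, 228, 226, 216, 214, 219, 216, 209, 179, 181, 189, 184, 74, 72, 74, 74]
291 [230, 232, 231, 226, 222, 227, 223, 209, 206, 202, 204, 199, 174, 179, 180, 175, 75, 76, 73, 72]
294 [223, -1, 222, 219, 215, 219, 216, 203, 199, 81, 191, 192, 182, 174, 174, 75, 72, 72, 68, 72]
297 [217, 2, 191, 190, 207, 209, 204, 79, 78, 79, 164, 177, 173, 72, 72, 72, 76, 72, 73, 72]
300 [215, 1, 184, 191, 189, 201, 198, 76, 78, 74, 157, 165, 164, 74, 73, 74, 73, 74, 73, 75]
303 [207, 0, 178, 186, 191, 192, 70, 74, 76, 71, 146, 161, 150, 74, 74, 74, 75, 76, 75, 74]
306 [199, 175, 178, 172, 186, 177, 73, 72, 71, 74, 135, 149, 145, 77, 72, 75, 72,
[... 533 characters left out ...]
, 78, 73, 74, 73, 75, 75, 73, 71]
327 [-2, 0, 6, 54, 73, 80, 101, 108, 111, 109, 101, 98, 78, 72, 74, 72, 71, 75, 73, 72]
330 [0, 0, 1, 52, 73, 78, 92, 98, 97, 97, 92, 80, 79, 74, 73, 72, 73, 73, 74, 74]
333 [4, -2, 2, 53, 72, 79, 82, 80, 88, 79, 80, 940, 78, 74, 74, 72, 74, 72, 71, 75]
336 [1, 1, 4, 49, 73, 78, 78, 79, 77, 80, 79, 82, 75, 75, 76, 75, 74, 73, 77, 71]
339 [31, -2, 3, 52, 58, 75, 74, 78, 80, 74, 76, 70, 71, 74, 71, 69, 70, 69, 68, 69]
342 [26, 1, 2, 50, 61, 73, 70, 71, 70, 66, 68, 67, 67, 67, 71, 70, 70, 70, 67, 69]
345 [17, 2, 1, 49, 59, 63, 58, 58, 58, 57, 56, 59, 53, 57, 61, 62, 61, 60, 57, 57]
348 [8, 0, 1, 3, 55, 54, 58, 57, 55, 55, 57, 52, 53, 55, 54, 52, 51, 51, 50, 45]
```

View pics/s7c.png

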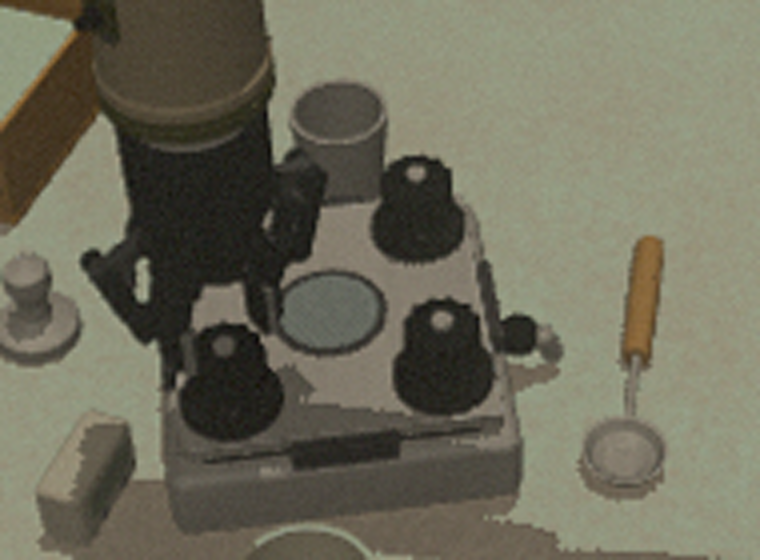

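Confirmed in both views: the tips stand about 37 mm above the reported TCP at half opening, where about 6 mm is expected. That is roughly 30 mm along the tool axis, and the sideways offset is about 0. I'll open, then go 36 mm lower.

Emit:
move_arm --moves '[[[0,0,0,0,0,0,1],[0,0,0,0,0,0,1],[0,0,0,0,0,0,1],[0,0,0,0,0,0,1],[0,0,0,0,0,0,1]]]'

```text
time_s: 6.95
eef_pos: [0.5804, 0.2138, 0.0895]
orientation: [[0.86, 0.0, 0.51], [-0.51, 0.0, 0.86], [0.0, -1.0, 0.0]]
ft_force: [0.5, -0.3, -0.2]
grip_width: 1.002
```

Emit:
move_arm --moves '[[[0,1.2,0,0,0,0,1],[0,1.2,0,0,0,0,1],[0,1.2,0,0,0,0,1],[0,0,0,0,0,0,0.6],[0,0,0,0,0,0,0.2]]]' --squeeze 30

```text
time_s: 7.37
eef_pos: [0.5787, 0.2133, 0.0512]
orientation: [[0.86, -0.004, 0.51], [-0.51, -0.001, 0.86], [-0.003, -1.0, -0.003]]
ft_force: [0.4, -0.2, -0.1]
grip_width: 0.748
```

```bash
python3 st.py; python3 -c "
import numpy as np;P=np.load('pics/P7.npy');print(P[303:320,315:330].reshape(-1,3).mean(0))"
```

```text
7.3667 [0.5787 0.2133 0.0512] yaw 59.33 q6 -43.9 M [-0.014 -0.027  0.053] F [ 0.4 -0.2 -0.1] Ftool [0.4 0.1 0.1] tau6 -0.0 0.7482935199320548
[0.58188753 0.21171357 0.12059382]
```

Emit:
move_arm --moves '[[[0,0,0,0,0,0,-0.2],[0,0,0,0,0,0,-0.5],[0,0,0,0,0,0,-1],[0,0,0,0,0,0,-1],[0,0,0,0,0,0,-1]]]'

```text
time_s: 7.78
eef_pos: [0.5802, 0.2132, 0.0539]
orientation: [[0.86, -0.0, 0.51], [-0.51, -0.001, 0.86], [0.0, -1.0, -0.001]]
ft_force: [-4.3, -4.0, 1.3]
grip_width: 0.506
```

```bash
python3 st.py
```

```text
7.7833 [0.5802 0.2132 0.0539] yaw 59.32 q6 -43.9 M [-0.633  0.531  0.031] F [-4.3 -4.   1.3] Ftool [-1.6 -1.3 -5.6] tau6 -0.01 0.5056673770275113
```

Real grip now at 0.506, about 43 mm. Joint 6's torque reads far cleaner than the moment. Turning knob1 clockwise 25°.

Emit:
move_arm --moves '[[[0,0,-0.05,0,4,0,-1],[0,0,0,0,5,0,-1],[0,0,0,0,5,0,-1],[0,0,0,0,5,0,-1],[0,0,0,0,4,0,-1]]]' --squeeze 40

```text
time_s: 8.2
eef_pos: [0.5806, 0.2136, 0.054]
orientation: [[0.589, 0.001, 0.808], [-0.808, 0.0, 0.589], [0.0, -1.0, 0.001]]
ft_force: [-0.3, -0.6, -0.6]
grip_width: 0.503
```

```bash
python3 st.py
```

```text
8.2 [0.5806 0.2136 0.054 ] yaw 36.07 q6 -20.6 M [-0.067  0.046  0.034] F [-0.3 -0.6 -0.6] Ftool [ 0.3  0.6 -0.6] tau6 -1.319 0.5033391708810839
```

Emit:
move_arm --moves '[[[0,0,0,0,3,0,-1],[0,0,0,0,4,0,-1],[0,0,0,0,1,0,-1],[0,0,0,0,0,0,-1],[0,0,0,0,0,0,-1]]]'

```text
time_s: 8.62
eef_pos: [0.5807, 0.2136, 0.0541]
orientation: [[0.476, 0.001, 0.879], [-0.879, 0.001, 0.476], [0.0, -1.0, 0.001]]
ft_force: [1.7, 0.9, -0.1]
grip_width: 0.504
```

```bash
python3 st.py
```

```text
8.6167 [0.5807 0.2136 0.0541] yaw 28.44 q6 -13.0 M [ 0.03  -0.131 -0.005] F [ 1.7  0.9 -0.1] Ftool [0.  0.1 1.9] tau6 0.166 0.5036525189510789
```

```bash
cat > av.py <<'E'
import sys
from h import *
from cell import bot, imaging
M=[];T=[];F=[]
n=int(sys.argv[1]) if len(sys.argv)>1 else 3
def g():
    s=bot.state(); M.append(s["moment"][2]);T.append(s["tau"][5]);F.append(s["ft_force"]);return s
s=g()
for i in range(n): imaging.grab_frame("wrist"); s=g()
R=s["orientation"]
print(round(s["time_s"],2),s["eef_pos"].round(4),"yaw",np.degrees(np.arctan2(R[1,2],R[0,2])).round(2),"q6",s["qpos"][5].round(1),"Mz",np.round(M,3),"tau6",np.round(T,3),"Ft",(R.T@np.mean(F,0)).round(1))
E
python3 av.py 4
```

```text
8.82 [0.5807 0.2136 0.054 ] yaw 28.38 q6 -12.9 Mz [-0.005 -0.007 -0.018  0.023 -0.04 ] tau6 [ 0.166  0.024 -0.025 -0.036 -0.035] Ft [-0.2 -0.1  2. ]
```

Emit:
move_arm --moves '[[[0,0,0,0,4,0,-1],[0,0,0,0,4,0,-1],[0,0,0,0,2,0,-1],[0,0,0,0,0,0,-1],[0,0,0,0,0,0,-1]]]'

```text
time_s: 9.23
eef_pos: [0.5808, 0.2137, 0.054]
orientation: [[0.316, 0.002, 0.949], [-0.949, 0.001, 0.316], [-0.0, -1.0, 0.002]]
ft_force: [4.2, 2.0, 0.9]
grip_width: 0.504
```

```bash
python3 av.py 4
```

```text
9.43 [0.5808 0.2137 0.054 ] yaw 18.41 q6 -3.0 Mz [0.048 0.086 0.04  0.046 0.065] tau6 [0.359 0.143 0.031 0.016 0.048] Ft [-0.8 -1.   5. ]
```

Emit:
move_arm --moves '[[[0,0,0.04,0,3,0,-1],[0,0,0,0,3,0,-1],[0,0,0,0,2,0,-1],[0,0,0,0,0,0,-1],[0,0,0,0,0,0,-1]]]'

```text
time_s: 9.85
eef_pos: [0.581, 0.2137, 0.054]
orientation: [[0.181, 0.001, 0.983], [-0.983, 0.0, 0.181], [-0.0, -1.0, 0.001]]
ft_force: [4.7, 2.3, 2.0]
grip_width: 0.504
```

```bash
python3 av.py 4
```

```text
10.05 [0.581  0.2137 0.054 ] yaw 10.39 q6 5.1 Mz [0.128 0.174 0.168 0.118 0.125] tau6 [0.398 0.195 0.122 0.102 0.1  ] Ft [-2.1 -3.1  4.3]
```

Knob1 is lightly snug: moment about 0.14, joint torque about 0.10. Release it and go to knob3.

Emit:
move_arm --moves '[[[0,0,0,0,0,0,0.5],[0,0,0,0,0,0,1],[0,0,0,0,0,0,1],[0,-1.5,0,0,0,0,1],[0,-3,0,0,0,0,1]]]'

```text
time_s: 10.47
eef_pos: [0.5761, 0.212, 0.0932]
orientation: [[0.179, -0.01, 0.984], [-0.984, -0.003, 0.179], [0.001, -1.0, -0.011]]
ft_force: [1.0, -0.1, -0.3]
grip_width: 0.999
```

```bash
sed -i 's/round(x,2) for x in/float(round(x,2)) for x in/g' h.py; cat > pl.py <<'E'
import sys
from h import *
from cell import bot
s=bot.state(); k,z,yaw,n=int(sys.argv[1]),float(sys.argv[2]),float(sys.argv[3]),int(sys.argv[4])
print(s["time_s"],s["eef_pos"].round(4),s["grip_width"])
plan(s["eef_pos"],s["orientation"],np.r_[knob(k),z],Rdown(yaw),n)
E
python3 pl.py 3 0.099 50 10
```

```text
10.4667 [0.5761 0.212  0.0932] 0.9994650587717745
[[1.53,-0.05,-0.67,0.06,-3.97,-0.01,1],[1.48,-0.05,-0.77,0.06,-3.97,-0.01,1],[1.42,-0.05,-0.87,0.06,-3.97,-0.01,1],[1.36,-0.05,-0.97,0.06,-3.97,-0.01,1],[1.29,-0.05,-1.06,0.06,-3.97,-0.01,1]]
[[1.21,-0.05,-1.15,0.06,-3.97,-0.01,1],[1.13,-0.05,-1.23,0.06,-3.97,-0.01,1],[1.04,-0.05,-1.3,0.06,-3.97,-0.01,1],[0.95,-0.06,-1.37,0.06,-3.97,-0.01,1],[0.85,-0.06,-1.43,0.06,-3.97,-0.01,1]]
```

```bash
cat > pl.py <<'E'
import sys
from h import *
a=list(map(float,sys.argv[1:]))  # x y yaw0 -> knob yaw1 n
plan(np.r_[a[0],a[1],.099],Rdown(a[2]),np.r_[knob(int(a[3])),.099],Rdown(a[4]),int(a[5]))
E
python3 pl.py .581 .2137 10.4 3 50.4 8
```

```text
[[1.92,0.0,-0.9,0.0,-5.0,0.0,1],[1.83,0.0,-1.07,0.0,-5.0,0.0,1],[1.73,0.0,-1.22,0.0,-5.0,0.0,1],[1.62,0.0,-1.37,0.0,-5.0,0.0,1],[1.49,0.0,-1.5,0.0,-5.0,0.0,1]]
[[1.36,0.0,-1.63,0.0,-5.0,0.0,1],[1.21,0.0,-1.74,0.0,-5.0,0.0,1],[1.05,0.0,-1.84,0.0,-5.0,0.0,1]]
```

Emit:
move_arm --moves '[[[1.9,0,-0.9,0,-5,0,1],[1.8,0,-1.1,0,-5,0,1],[1.7,0,-1.2,0,-5,0,1],[1.6,0,-1.4,0,-5,0,1],[1.5,0,-1.5,0,-5,0,1]]]'

```text
time_s: 10.88
eef_pos: [0.5514, 0.1107, 0.0978]
orientation: [[0.582, -0.002, 0.813], [-0.813, -0.0, 0.582], [-0.001, -1.0, -0.002]]
ft_force: [0.2, 0.0, -0.3]
grip_width: 1.002
```

Emit:
move_arm --moves '[[[1.4,0,-1.6,0,-5,0,1],[1.2,0,-1.7,0,-5,0,1],[1.1,0,-1.8,0,-5,0,1],[0,0.5,0,0,0,0,1],[0,2,0,0,0,0,1]]]'

```text
time_s: 11.3
eef_pos: [0.5397, 0.0493, 0.0762]
orientation: [[0.768, 0.005, 0.64], [-0.64, -0.0, 0.768], [0.004, -1.0, 0.003]]
ft_force: [0.8, -0.1, 0.0]
grip_width: 0.997
```

Emit:
move_arm --moves '[[[0,2,0,0,0,0,1],[0,0,0,0,0,0,1],[0,0,0,0,0,0,0.6],[0,0,0,0,0,0,0.4],[0,0,0,0,0,0,0.2]]]' --squeeze 40

```text
time_s: 11.72
eef_pos: [0.5386, 0.0507, 0.0548]
orientation: [[0.77, 0.002, 0.638], [-0.638, -0.0, 0.77], [0.001, -1.0, 0.001]]
ft_force: [-0.5, 0.1, 0.6]
grip_width: 0.613
```

```bash
python3 st.py
```

```text
11.7167 [0.5386 0.0507 0.0548] yaw 50.33 q6 -50.4 M [ 0.017 -0.016 -0.051] F [-0.5  0.1  0.6] Ftool [-0.5 -0.6 -0.2] tau6 0.015 0.6126889664919514
```

Emit:
move_arm --moves '[[[0,0,-0.1,0,0,0,0],[0,0,0,0,0,0,-1],[0,0,0,0,0,0,-1],[0,0,0,0,0,0,-1],[0,0,0,0,0,0,-1]]]'

```text
time_s: 12.13
eef_pos: [0.5374, 0.049, 0.0552]
orientation: [[0.77, 0.001, 0.638], [-0.638, -0.001, 0.77], [0.001, -1.0, -0.0]]
ft_force: [-5.1, -3.4, 6.8]
grip_width: 0.507
```

```bash
python3 av.py 1
```

```text
12.18 [0.5374 0.049  0.0552] yaw 50.32 q6 -50.5 Mz [0.013 0.005] tau6 [-0.012 -0.012] Ft [-1.4 -5.7 -5.7]
```

Emit:
move_arm --moves '[[[0,-0.05,-0.05,0,4,0,-1],[0,0,0,0,5,0,-1],[0,0,0,0,5,0,-1],[0,0,0,0,5,0,-1],[0,0,0,0,4,0,-1]]]'

```text
time_s: 12.6
eef_pos: [0.5376, 0.0491, 0.0552]
orientation: [[0.455, 0.002, 0.89], [-0.89, -0.0, 0.455], [0.001, -1.0, 0.002]]
ft_force: [0.9, -0.4, -0.9]
grip_width: 0.504
```

Emit:
move_arm --moves '[[[0,0,0,0,3,0,-1],[0,0,0,0,2,0,-1],[0,0,0,0,0,0,-1],[0,0,0,0,0,0,-1],[0,0,0,0,0,0,-1]]]'

```text
time_s: 13.02
eef_pos: [0.5377, 0.0492, 0.0552]
orientation: [[0.381, 0.002, 0.925], [-0.925, -0.0, 0.381], [0.001, -1.0, 0.002]]
ft_force: [0.3, -1.5, 5.3]
grip_width: 0.502
```

```bash
python3 av.py 4
```

```text
13.22 [0.5377 0.0492 0.0552] yaw 22.38 q6 -22.6 Mz [ 0.044  0.026 -0.003 -0.04  -0.019] tau6 [ 0.027 -0.043 -0.031 -0.011 -0.004] Ft [ 1.1 -6.1 -0.5]
```

Emit:
move_arm --moves '[[[0,-0.05,0,0,4,0,-1],[0,0,0,0,4,0,-1],[0,0,0,0,2,0,-1],[0,0,0,0,0,0,-1],[0,0,0,0,0,0,-1]]]'

```text
time_s: 13.63
eef_pos: [0.5377, 0.0492, 0.0552]
orientation: [[0.215, 0.002, 0.977], [-0.977, -0.0, 0.215], [0.001, -1.0, 0.002]]
ft_force: [3.9, -1.5, 3.4]
grip_width: 0.501
```

```bash
python3 av.py 3
```

```text
13.78 [0.5377 0.0492 0.0552] yaw 12.4 q6 -12.6 Mz [ 0.034 -0.009  0.007  0.013] tau6 [ 0.294  0.079  0.    -0.064] Ft [ 2.6 -3.3  4. ]
```

Emit:
move_arm --moves '[[[0.02,0,0.04,0,4,0,-1],[0,0,0,0,4,0,-1],[0,0,0,0,2,0,-1],[0,0,0,0,0,0,-1],[0,0,0,0,0,0,-1]]]'

```text
time_s: 14.2
eef_pos: [0.5378, 0.0492, 0.0552]
orientation: [[0.042, 0.001, 0.999], [-0.999, 0.0, 0.042], [-0.0, -1.0, 0.001]]
ft_force: [3.2, -0.9, 5.0]
grip_width: 0.505
```

```bash
python3 av.py 3
```

```text
14.35 [0.5378 0.0492 0.0552] yaw 2.4 q6 -2.6 Mz [ 0.028 -0.043 -0.    -0.04 ] tau6 [0.207 0.062 0.024 0.015] Ft [ 1.  -4.8  3.6]
```

Emit:
move_arm --moves '[[[0,0,0.03,0,4,0,-1],[0,0,0,0,4,0,-1],[0,0,0,0,3,0,-1],[0,0,0,0,0,0,-1],[0,0,0,0,0,0,-1]]]'

```text
time_s: 14.77
eef_pos: [0.5379, 0.0493, 0.0552]
orientation: [[-0.15, 0.001, 0.989], [-0.989, 0.0, -0.15], [-0.0, -1.0, 0.001]]
ft_force: [2.7, -0.9, 6.0]
grip_width: 0.5
```

```bash
python3 av.py 3
```

```text
14.92 [0.5379 0.0492 0.0552] yaw -8.59 q6 8.4 Mz [0.079 0.061 0.119 0.044] tau6 [0.345 0.147 0.095 0.083] Ft [ 0.8 -5.7  2.3]
```

Emit:
move_arm --moves '[[[0,0,0.02,0,3,0,-1],[0,0,0,0,3,0,-1],[0,0,0,0,1,0,-1],[0,0,0,0,0,0,-1],[0,0,0,0,0,0,-1]]]'

```text
time_s: 15.33
eef_pos: [0.538, 0.0492, 0.0552]
orientation: [[-0.269, 0.001, 0.963], [-0.963, 0.0, -0.269], [-0.0, -1.0, 0.001]]
ft_force: [1.9, -0.7, 6.2]
grip_width: 0.506
```

```bash
python3 av.py 4; python3 pl.py .538 .0493 -15.6 2 44.4 9;
```

```text
15.53 [0.538  0.0492 0.0552] yaw -15.59 q6 15.4 Mz [0.115 0.148 0.188 0.094 0.145] tau6 [0.248 0.171 0.152 0.147 0.146] Ft [ 0.5 -6.4  1.7]
[[-0.96,0.0,0.92,-0.0,-6.67,-0.0,1],[-0.85,0.0,1.03,-0.0,-6.67,-0.0,1],[-0.72,0.0,1.12,-0.0,-6.67,-0.0,1],[-0.59,0.0,1.2,-0.0,-6.67,-0.0,1],[-0.44,0.0,1.26,-0.0,-6.67,-0.0,1]]
[[-0.3,0.0,1.3,-0.0,-6.67,-0.0,1],[-0.14,0.0,1.32,-0.0,-6.67,-0.0,1],[0.01,0.0,1.33,-0.0,-6.67,-0.0,1],[0.17,0.0,1.32,-0.0,-6.67,-0.0,1]]
```

Emit:
move_arm --moves '[[[0,0,0,0,0,0,0.5],[0,0,0,0,0,0,1],[0,0,0,0,0,0,1],[0,-1.5,0,0,0,0,1],[0,-3,0,0,0,0,1]]]'

```text
time_s: 15.95
eef_pos: [0.5333, 0.0493, 0.0949]
orientation: [[-0.27, -0.01, 0.963], [-0.963, 0.0, -0.27], [0.002, -1.0, -0.01]]
ft_force: [0.2, 1.2, -0.1]
grip_width: 1.004
```

Emit:
move_arm --moves '[[[-1.0,0,0.9,0,-6.7,0,1],[-0.8,0,1.0,0,-6.7,0,1],[-0.7,0,1.1,0,-6.7,0,1],[-0.6,0,1.2,0,-6.7,0,1],[-0.4,0,1.3,0,-6.7,0,1]]]'

```text
time_s: 16.37
eef_pos: [0.5946, 0.0831, 0.0988]
orientation: [[0.312, -0.002, 0.95], [-0.95, 0.0, 0.312], [-0.001, -1.0, -0.002]]
ft_force: [-0.0, 0.3, 0.7]
grip_width: 0.999
```

Emit:
move_arm --moves '[[[-0.3,0,1.3,0,-6.7,0,1],[-0.1,0,1.3,0,-6.7,0,1],[0,0,1.3,0,-6.7,0,1],[0.2,0,1.3,0,-6.7,0,1],[0,0.5,0,0,0,0,1]]]'

```text
time_s: 16.78
eef_pos: [0.6419, 0.1101, 0.0948]
orientation: [[0.707, 0.001, 0.707], [-0.707, 0.001, 0.707], [0.0, -1.0, 0.001]]
ft_force: [0.6, -0.4, 1.3]
grip_width: 1.0
```

Emit:
move_arm --moves '[[[0,2,0,0,0,0,1],[0,2,0,0,0,0,1],[0,0,0,0,0,0,1],[0,0,0,0,0,0,0.6],[0,0,0,0,0,0,0.2]]]'

```text
time_s: 17.2
eef_pos: [0.6401, 0.1087, 0.0549]
orientation: [[0.701, -0.0, 0.713], [-0.713, -0.0, 0.701], [-0.0, -1.0, -0.0]]
ft_force: [-0.2, 0.4, 1.0]
grip_width: 0.748
```

```bash
cat >> st.py <<'E'
import sys
if len(sys.argv)>1:
    d=np.r_[knob(int(sys.argv[1]))-s["eef_pos"][:2],0]; print("shift cm",(R.T@d*100).round(2))
E
python3 st.py 2
```

```text
17.2 [0.6401 0.1087 0.0549] yaw 44.54 q6 -39.4 M [-0.002 -0.007  0.003] F [-0.2  0.4  1. ] Ftool [-0.4 -1.   0.2] tau6 0.041 0.7475401939287354
shift cm [-0.03 -0.    0.19]
```

Emit:
move_arm --moves '[[[0,0,0.15,0,0,0,0.2],[0,0,0,0,0,0,0],[0,0,0,0,0,0,-1],[0,0,0,0,0,0,-1],[0,0,0,0,0,0,-1]]]'

```text
time_s: 17.62
eef_pos: [0.6416, 0.1091, 0.0566]
orientation: [[0.702, 0.0, 0.712], [-0.712, -0.001, 0.702], [0.001, -1.0, -0.001]]
ft_force: [-6.6, -4.6, 7.5]
grip_width: 0.5
```

```bash
python3 av.py 1
```

```text
17.67 [0.6416 0.109  0.0566] yaw 44.59 q6 -39.4 Mz [-0.007 -0.005] tau6 [-0.009 -0.009] Ft [-1.6 -7.6 -7.6]
```

Emit:
move_arm --moves '[[[0,-0.1,-0.07,0,4,0,-1],[0,0,0,0,5,0,-1],[0,0,0,0,5,0,-1],[0,0,0,0,5,0,-1],[0,0,0,0,4,0,-1]]]'

```text
time_s: 18.08
eef_pos: [0.6415, 0.109, 0.0567]
orientation: [[0.364, 0.001, 0.931], [-0.931, -0.001, 0.364], [0.001, -1.0, 0.001]]
ft_force: [0.3, -1.6, 0.2]
grip_width: 0.5
```

Emit:
move_arm --moves '[[[0,0,0,0,3,0,-1],[0,0,0,0,2,0,-1],[0,0,0,0,0,0,-1],[0,0,0,0,0,0,-1],[0,0,0,0,0,0,-1]]]'

```text
time_s: 18.5
eef_pos: [0.6415, 0.1091, 0.0567]
orientation: [[0.287, 0.001, 0.958], [-0.958, -0.0, 0.287], [0.001, -1.0, 0.001]]
ft_force: [-1.3, -2.7, 5.2]
grip_width: 0.501
```

```bash
python3 av.py 3
```

```text
18.65 [0.6416 0.1091 0.0567] yaw 16.66 q6 -11.5 Mz [-0.05   0.024 -0.052 -0.012] tau6 [ 0.029 -0.028 -0.033 -0.013] Ft [ 2.6 -6.  -2.7]
```

Emit:
move_arm --moves '[[[0.03,-0.05,-0.02,0,4,0,-1],[0,0,0,0,4,0,-1],[0,0,0,0,2,0,-1],[0,0,0,0,0,0,-1],[0,0,0,0,0,0,-1]]]'

```text
time_s: 19.07
eef_pos: [0.6415, 0.1091, 0.0567]
orientation: [[0.117, 0.002, 0.993], [-0.993, 0.0, 0.117], [0.0, -1.0, 0.002]]
ft_force: [1.4, -2.4, 3.7]
grip_width: 0.503
```

```bash
python3 av.py 3
```

```text
19.22 [0.6416 0.1092 0.0567] yaw 6.7 q6 -1.6 Mz [-0.02   0.028  0.006 -0.026] tau6 [ 0.293  0.077 -0.002 -0.025] Ft [ 2.9 -4.1  1. ]
```

Emit:
move_arm --moves '[[[0.03,-0.02,0.01,0,4,0,-1],[0,0,0,0,4,0,-1],[0,0,0,0,2,0,-1],[0,0,0,0,0,0,-1],[0,0,0,0,0,0,-1]]]'

```text
time_s: 19.63
eef_pos: [0.6415, 0.1091, 0.0567]
orientation: [[-0.057, 0.001, 0.998], [-0.998, 0.0, -0.057], [-0.0, -1.0, 0.001]]
ft_force: [2.3, -1.4, 3.9]
grip_width: 0.502
```

```bash
python3 av.py 3
```

```text
19.78 [0.6415 0.1091 0.0567] yaw -3.29 q6 8.4 Mz [ 0.021 -0.012  0.059 -0.005] tau6 [ 0.311  0.095  0.017 -0.005] Ft [ 0.5 -4.5  3.2]
```

Emit:
move_arm --moves '[[[0,-0.02,0.03,0,4,0,-1],[0,0,0,0,4,0,-1],[0,0,0,0,2,0,-1],[0,0,0,0,0,0,-1],[0,0,0,0,0,0,-1]]]'

```text
time_s: 20.2
eef_pos: [0.6415, 0.1091, 0.0567]
orientation: [[-0.229, 0.001, 0.973], [-0.973, 0.0, -0.229], [-0.001, -1.0, 0.001]]
ft_force: [2.2, -0.1, 4.7]
grip_width: 0.506
```

```bash
python3 av.py 4
```

```text
20.4 [0.6415 0.1091 0.0567] yaw -13.23 q6 18.4 Mz [0.104 0.118 0.114 0.087 0.072] tau6 [0.322 0.144 0.099 0.089 0.086] Ft [-0.6 -4.9  2.8]
```

Emit:
move_arm --moves '[[[0,0,0.02,0,2,0,-1],[0,0,0,0,2,0,-1],[0,0,0,0,0,0,-1],[0,0,0,0,0,0,-1],[0,0,0,0,0,0,-1]]]'

```text
time_s: 20.82
eef_pos: [0.6415, 0.1091, 0.0567]
orientation: [[-0.296, 0.0, 0.955], [-0.955, 0.0, -0.296], [-0.0, -1.0, 0.0]]
ft_force: [2.5, 0.5, 5.4]
grip_width: 0.505
```

```bash
python3 av.py 3;python3 pl.py .6414 .1093 -17.2 4 52.8 10
```

```text
20.97 [0.6415 0.1091 0.0567] yaw -17.23 q6 22.3 Mz [0.051 0.093 0.123 0.081] tau6 [0.129 0.116 0.113 0.113] Ft [-1.  -5.6  1.7]
[[0.06,0.0,-1.7,-0.0,-7.0,-0.0,1],[-0.14,0.0,-1.69,-0.0,-7.0,-0.0,1],[-0.35,0.0,-1.66,-0.0,-7.0,-0.0,1],[-0.55,0.0,-1.61,-0.0,-7.0,-0.0,1],[-0.74,0.0,-1.53,-0.0,-7.0,-0.0,1]]
[[-0.92,0.0,-1.43,-0.0,-7.0,-0.0,1],[-1.09,0.0,-1.31,-0.0,-7.0,-0.0,1],[-1.24,0.0,-1.16,-0.0,-7.0,-0.0,1],[-1.37,0.0,-1.0,-0.0,-7.0,-0.0,1],[-1.49,0.0,-0.83,-0.0,-7.0,-0.0,1]]
```

Emit:
move_arm --moves '[[[0,0,0,0,2,0,-1],[0,0,0,0,0,0,-1],[0,0,0,0,0,0,-1],[0,0,0,0,0,0,-1],[0,0,0,0,0,0,-1]]]'

```text
time_s: 21.38
eef_pos: [0.6415, 0.1091, 0.0567]
orientation: [[-0.329, 0.0, 0.944], [-0.944, 0.0, -0.329], [-0.0, -1.0, 0.0]]
ft_force: [1.1, 0.3, 5.3]
grip_width: 0.5
```

```bash
python3 av.py 1
```

```text
21.43 [0.6415 0.1091 0.0567] yaw -19.23 q6 24.3 Mz [0.187 0.117] tau6 [0.135 0.134] Ft [-1.1 -5.6  1. ]
```

Emit:
move_arm --moves '[[[0,0,0,0,0,0,0.5],[0,0,0,0,0,0,1],[0,0,0,0,0,0,1],[0,-1.5,0,0,0,0,1],[0,-3,0,0,0,0,1]]]'

```text
time_s: 21.85
eef_pos: [0.637, 0.1084, 0.0958]
orientation: [[-0.331, -0.011, 0.944], [-0.944, -0.001, -0.331], [0.004, -1.0, -0.01]]
ft_force: [-0.7, -0.7, -0.0]
grip_width: 1.001
```

Emit:
move_arm --moves '[[[0,0,-1.7,0,-7,0,1],[-0.2,0,-1.7,0,-7,0,1],[-0.4,0,-1.6,0,-7,0,1],[-0.6,0,-1.6,0,-7,0,1],[-0.8,0,-1.5,0,-7,0,1]]]'

```text
time_s: 22.27
eef_pos: [0.56, 0.1368, 0.1006]
orientation: [[0.276, -0.002, 0.961], [-0.961, -0.0, 0.276], [-0.0, -1.0, -0.002]]
ft_force: [-0.5, -0.3, 0.4]
grip_width: 1.0
```

Emit:
move_arm --moves '[[[-0.9,0,-1.4,0,-7,0,1],[-1.1,0,-1.3,0,-7,0,1],[-1.2,0,-1.1,0,-7,0,1],[-1.4,0,-1.0,0,-7,0,1],[-1.5,0,-0.8,0,-7,0,1]]]'

```text
time_s: 22.68
eef_pos: [0.4798, 0.1624, 0.1007]
orientation: [[0.777, -0.001, 0.629], [-0.629, -0.0, 0.777], [-0.001, -1.0, -0.001]]
ft_force: [-0.4, -0.1, 0.4]
grip_width: 1.001
```

Emit:
move_arm --moves '[[[0,0.5,0,0,0,0,1],[0,2,0,0,0,0,1],[0,2,0,0,0,0,1],[0,0,0,0,0,0,0.8],[0,0,0,0,0,0,0.5]]]'

```text
time_s: 23.1
eef_pos: [0.4799, 0.1619, 0.0549]
orientation: [[0.772, -0.004, 0.635], [-0.635, -0.001, 0.772], [-0.002, -1.0, -0.003]]
ft_force: [1.0, 0.6, 0.1]
grip_width: 0.776
```

```bash
python3 st.py 4
```

```text
23.1 [0.4799 0.1619 0.0549] yaw 50.56 q6 -37.7 M [0.051 0.001 0.008] F [1.  0.6 0.1] Ftool [ 0.4 -0.1  1.1] tau6 0.019 0.7762187210849539
shift cm [ 0.32  0.   -0.82]
```

Emit:
move_arm --moves '[[[0.3,-0.1,-0.8,0,0,0,0.6],[0,0,0,0,0,0,0.4],[0,0,0,0,0,0,0.2],[0,0,0,0,0,0,0.15],[0,0,0,0,0,0,0.15]]]'

```text
time_s: 23.52
eef_pos: [0.4791, 0.1542, 0.0582]
orientation: [[0.773, 0.001, 0.635], [-0.635, 0.0, 0.773], [0.001, -1.0, 0.001]]
ft_force: [0.0, -0.3, -0.4]
grip_width: 0.573
```

```bash
python3 st.py 4
```

```text
23.5167 [0.4791 0.1542 0.0582] yaw 50.61 q6 -38.6 M [-0.02  -0.026  0.033] F [ 0.  -0.3 -0.4] Ftool [ 0.2  0.4 -0.2] tau6 0.002 0.5725230946791451
shift cm [-0.11 -0.   -0.18]
```

Emit:
move_arm --moves '[[[-0.1,0.2,-0.15,0,0,0,0.15],[0,0,0,0,0,0,0],[0,0,0,0,0,0,-1],[0,0,0,0,0,0,-1],[0,0,0,0,0,0,-1]]]'

```text
time_s: 23.93
eef_pos: [0.4763, 0.1532, 0.0556]
orientation: [[0.773, -0.001, 0.634], [-0.634, -0.001, 0.773], [-0.0, -1.0, -0.002]]
ft_force: [-4.6, -3.3, 7.2]
grip_width: 0.504
```

```bash
python3 av.py 1
```

```text
23.98 [0.4763 0.1532 0.0556] yaw 50.63 q6 -38.6 Mz [-0.057 -0.035] tau6 [0.001 0.001] Ft [-1.3 -6.9 -6. ]
```

Emit:
move_arm --moves '[[[0,-0.1,-0.06,0,4,0,-1],[0,0,0,0,5,0,-1],[0,0,0,0,5,0,-1],[0,0,0,0,5,0,-1],[0,0,0,0,4,0,-1]]]'

```text
time_s: 24.4
eef_pos: [0.4767, 0.1536, 0.0558]
orientation: [[0.46, 0.001, 0.888], [-0.888, 0.0, 0.46], [-0.0, -1.0, 0.001]]
ft_force: [5.5, 2.0, -7.3]
grip_width: 0.5
```

Emit:
move_arm --moves '[[[0,0,0,0,3,0,-1],[0,0,0,0,2,0,-1],[0,0,0,0,0,0,-1],[0,0,0,0,0,0,-1],[0,0,0,0,0,0,-1]]]'

```text
time_s: 24.82
eef_pos: [0.4768, 0.1536, 0.0559]
orientation: [[0.385, 0.001, 0.923], [-0.923, 0.001, 0.385], [-0.0, -1.0, 0.001]]
ft_force: [5.5, 2.1, -7.2]
grip_width: 0.506
```

```bash
python3 av.py 3
```

```text
24.97 [0.4768 0.1536 0.0559] yaw 22.63 q6 -10.7 Mz [ 0.029  0.009 -0.023 -0.017] tau6 [0.026 0.013 0.01  0.009] Ft [-0.2  7.1  6.3]
```

Emit:
move_arm --moves '[[[0,0.06,0.06,0,4,0,-1],[0,0,0,0,4,0,-1],[0,0,0,0,2,0,-1],[0,0,0,0,0,0,-1],[0,0,0,0,0,0,-1]]]'

```text
time_s: 25.38
eef_pos: [0.4771, 0.1537, 0.0557]
orientation: [[0.22, 0.0, 0.975], [-0.975, 0.0, 0.22], [-0.0, -1.0, 0.0]]
ft_force: [0.8, 1.5, 0.6]
grip_width: 0.5
```

```bash
python3 av.py 3
```

```text
25.53 [0.4771 0.1537 0.0558] yaw 12.69 q6 -0.7 Mz [-0.042  0.013  0.014  0.029] tau6 [ 0.305  0.09   0.009 -0.015] Ft [-1.3  0.8  1.9]
```

Emit:
move_arm --moves '[[[0,0,0.03,0,4,0,-1],[0,0,0,0,4,0,-1],[0,0,0,0,2,0,-1],[0,0,0,0,0,0,-1],[0,0,0,0,0,0,-1]]]'

```text
time_s: 25.95
eef_pos: [0.4773, 0.1537, 0.0558]
orientation: [[0.048, 0.0, 0.999], [-0.999, 0.0, 0.048], [-0.0, -1.0, 0.0]]
ft_force: [1.8, 2.4, -1.3]
grip_width: 0.506
```

```bash
python3 av.py 3
```

```text
26.1 [0.4773 0.1537 0.0558] yaw 2.7 q6 9.3 Mz [ 0.052  0.039 -0.004 -0.029] tau6 [0.322 0.106 0.027 0.004] Ft [-3.   1.7  2.5]
```

Emit:
move_arm --moves '[[[-0.03,0,0.02,0,4,0,-1],[0,0,0,0,4,0,-1],[0,0,0,0,2,0,-1],[0,0,0,0,0,0,-1],[0,0,0,0,0,0,-1]]]'

```text
time_s: 26.52
eef_pos: [0.4775, 0.1537, 0.0558]
orientation: [[-0.126, 0.0, 0.992], [-0.992, -0.0, -0.126], [0.0, -1.0, 0.0]]
ft_force: [2.9, 1.9, -2.2]
grip_width: 0.5
```

```bash
python3 av.py 3
```

```text
26.67 [0.4776 0.1537 0.0558] yaw -7.3 q6 19.3 Mz [0.132 0.105 0.113 0.09 ] tau6 [0.391 0.175 0.097 0.075] Ft [-1.   1.8  2.4]
```

Emit:
move_arm --moves '[[[0,0,0.02,0,2,0,-1],[0,0,0,0,2,0,-1],[0,0,0,0,0,0,-1],[0,0,0,0,0,0,-1],[0,0,0,0,0,0,-1]]]'

```text
time_s: 27.08
eef_pos: [0.4777, 0.1537, 0.0558]
orientation: [[-0.196, -0.0, 0.981], [-0.981, -0.0, -0.196], [0.0, -1.0, -0.0]]
ft_force: [2.2, -1.0, -0.8]
grip_width: 0.501
```

```bash
python3 av.py 3
```

```text
27.23 [0.4777 0.1537 0.0558] yaw -11.33 q6 23.3 Mz [0.075 0.121 0.106 0.131] tau6 [0.133 0.102 0.096 0.097] Ft [0.1 0.6 2. ]
```

Emit:
move_arm --moves '[[[0,0,0,0,3,0,-1],[0,0,0,0,0,0,-1],[0,0,0,0,0,0,-1],[0,0,0,0,0,0,-1],[0,0,0,0,0,0,-1]]]'

```text
time_s: 27.65
eef_pos: [0.4777, 0.1537, 0.0558]
orientation: [[-0.247, 0.0, 0.969], [-0.969, -0.0, -0.247], [0.0, -1.0, 0.0]]
ft_force: [2.7, -1.8, -1.9]
grip_width: 0.504
```

```bash
python3 av.py 2; python3 pl.py .4777 .1540 -14.3 1 45.7 9
```

```text
27.75 [0.4777 0.1537 0.0558] yaw -14.34 q6 26.3 Mz [0.155 0.115 0.126] tau6 [0.121 0.119 0.122] Ft [0.8 1.9 2.7]
[[-0.93,0.0,0.95,-0.0,-6.67,-0.0,1],[-0.81,0.0,1.05,-0.0,-6.67,-0.0,1],[-0.69,0.0,1.13,-0.0,-6.67,-0.0,1],[-0.55,0.0,1.21,-0.0,-6.67,-0.0,1],[-0.41,0.0,1.26,-0.0,-6.67,-0.0,1]]
[[-0.26,0.0,1.3,-0.0,-6.67,-0.0,1],[-0.1,0.0,1.32,-0.0,-6.67,-0.0,1],[0.05,0.0,1.32,-0.0,-6.67,-0.0,1],[0.2,0.0,1.31,-0.0,-6.67,-0.0,1]]
```

Knob4 is snug at about 0.12, by both readings. Round 2 starts at knob1.

Emit:
move_arm --moves '[[[0,0,0,0,0,0,0.5],[0,0,0,0,0,0,1],[0,0,0,0,0,0,1],[0,-1.5,0,0,0,0,1],[0,-3,0,0,0,0,1]]]'

```text
time_s: 28.17
eef_pos: [0.4742, 0.1532, 0.0972]
orientation: [[-0.248, -0.008, 0.969], [-0.969, -0.001, -0.248], [0.003, -1.0, -0.007]]
ft_force: [0.3, -0.1, -0.6]
grip_width: 1.002
```

Emit:
move_arm --moves '[[[-0.9,0,0.9,0,-6.7,0,1],[-0.8,0,1.0,0,-6.7,0,1],[-0.7,0,1.1,0,-6.7,0,1],[-0.5,0,1.2,0,-6.7,0,1],[-0.4,0,1.3,0,-6.7,0,1]]]'

```text
time_s: 28.58
eef_pos: [0.5343, 0.187, 0.1008]
orientation: [[0.333, -0.0, 0.943], [-0.943, 0.0, 0.333], [-0.0, -1.0, -0.0]]
ft_force: [0.2, -0.3, 0.1]
grip_width: 0.999
```

Emit:
move_arm --moves '[[[-0.3,0,1.3,0,-6.7,0,1],[-0.1,0,1.3,0,-6.7,0,1],[0,0,1.3,0,-6.7,0,1],[0.2,0,1.3,0,-6.7,0,1],[0,0.5,0,0,0,0,1]]]'

```text
time_s: 29.0
eef_pos: [0.5809, 0.2152, 0.0969]
orientation: [[0.723, 0.003, 0.691], [-0.691, 0.001, 0.723], [0.001, -1.0, 0.003]]
ft_force: [0.3, 0.2, 0.9]
grip_width: 1.002
```

Emit:
move_arm --moves '[[[0,2,0,0,0,0,1],[0,2,0,0,0,0,1],[0,0,0,0,0,0,1],[0,0,0,0,0,0,0.5],[0,0,0,0,0,0,0.2]]]'

```text
time_s: 29.42
eef_pos: [0.5789, 0.2139, 0.0565]
orientation: [[0.717, 0.0, 0.697], [-0.697, 0.0, 0.717], [0.0, -1.0, 0.0]]
ft_force: [0.6, 0.4, 0.7]
grip_width: 0.751
```

```bash
python3 st.py 1
```

```text
29.4167 [0.5789 0.2139 0.0565] yaw 45.84 q6 -30.3 M [0.021 0.027 0.034] F [0.6 0.4 0.7] Ftool [ 0.1 -0.7  0.7] tau6 0.045 0.7506271224520943
shift cm [0.14 0.   0.14]
```

Emit:
move_arm --moves '[[[0.15,0.05,0.08,0,0,0,0.2],[0,0,0,0,0,0,0],[0,0,0,0,0,0,-1],[0,0,0,0,0,0,-1],[0,0,0,0,0,0,-1]]]' --squeeze 60

```text
time_s: 29.83
eef_pos: [0.5811, 0.2128, 0.0574]
orientation: [[0.718, 0.001, 0.696], [-0.696, -0.001, 0.718], [0.001, -1.0, 0.0]]
ft_force: [-6.0, -3.7, 8.5]
grip_width: 0.501
```

```bash
python3 av.py 1
```

```text
29.88 [0.5811 0.2129 0.0574] yaw 45.89 q6 -30.5 Mz [0.039 0.01 ] tau6 [-0.003 -0.003] Ft [-0.9 -8.2 -6.9]
```

Emit:
move_arm --moves '[[[0,-0.09,-0.06,0,4,0,-1],[0,0,0,0,5,0,-1],[0,0,0,0,5,0,-1],[0,0,0,0,5,0,-1],[0,0,0,0,4,0,-1]]]'

```text
time_s: 30.3
eef_pos: [0.5811, 0.2129, 0.0576]
orientation: [[0.385, 0.002, 0.923], [-0.923, 0.0, 0.385], [0.001, -1.0, 0.002]]
ft_force: [0.2, -1.7, -0.1]
grip_width: 0.498
```

```bash
python3 av.py 3
```

```text
30.45 [0.5811 0.2129 0.0575] yaw 23.02 q6 -7.6 Mz [0.314 0.223 0.205 0.221] tau6 [-1.016 -0.862  1.905  1.025] Ft [ 1.8 -1.6  0.1]
```

Emit:
move_arm --moves '[[[0,0,0,0,4,0,-1],[0,0,0,0,5,0,-1],[0,0,0,0,5,0,-1],[0,0,0,0,4,0,-1],[0,0,0,0,0,0,-1]]]'

```text
time_s: 30.87
eef_pos: [0.5812, 0.2129, 0.0575]
orientation: [[0.085, 0.002, 0.996], [-0.996, 0.0, 0.085], [0.0, -1.0, 0.002]]
ft_force: [0.0, -1.7, 5.6]
grip_width: 0.496
```

```bash
python3 av.py 3
```

```text
31.02 [0.5812 0.213  0.0576] yaw 5.19 q6 10.2 Mz [0.412 0.412 0.396 0.369] tau6 [2.16  1.342 0.652 0.448] Ft [ 2.2 -6.   1.1]
```

Emit:
move_arm --moves '[[[0.03,-0.03,0,0,3,0,-1],[0,0,0,0,3,0,-1],[0,0,0,0,1,0,-1],[0,0,0,0,0,0,-1],[0,0,0,0,0,0,-1]]]'

```text
time_s: 31.43
eef_pos: [0.5812, 0.213, 0.0576]
orientation: [[-0.032, 0.002, 0.999], [-0.999, 0.001, -0.032], [-0.001, -1.0, 0.002]]
ft_force: [3.5, -1.5, 5.2]
grip_width: 0.498
```

```bash
python3 av.py 4; python3 pl.py .581 .2132 -1.8 3 48.2 8
```

```text
31.63 [0.5812 0.213  0.0576] yaw -1.84 q6 17.2 Mz [0.442 0.468 0.471 0.488 0.512] tau6 [0.562 0.495 0.478 0.474 0.473] Ft [ 1.1 -5.6  3.4]
[[2.06,0.0,-0.48,-0.0,-6.25,-0.0,1],[1.99,0.0,-0.7,-0.0,-6.25,-0.0,1],[1.91,0.0,-0.91,-0.0,-6.25,-0.0,1],[1.8,0.0,-1.11,-0.0,-6.25,-0.0,1],[1.66,0.0,-1.3,-0.0,-6.25,-0.0,1]]
[[1.51,0.0,-1.48,-0.0,-6.25,-0.0,1],[1.34,0.0,-1.63,-0.0,-6.25,-0.0,1],[1.16,0.0,-1.77,-0.0,-6.25,-0.0,1]]
```

Emit:
move_arm --moves '[[[0,0,0,0,0,0,0.5],[0,0,0,0,0,0,1],[0,0,0,0,0,0,1],[0,-1.5,0,0,0,0,1],[0,-3,0,0,0,0,1]]]'

```text
time_s: 32.05
eef_pos: [0.5759, 0.2117, 0.0963]
orientation: [[-0.035, -0.01, 0.999], [-0.999, -0.002, -0.035], [0.003, -1.0, -0.01]]
ft_force: [-0.0, -0.1, -0.2]
grip_width: 1.001
```

Emit:
move_arm --moves '[[[2.1,0,-0.5,0,-6.25,0,1],[2.0,0,-0.7,0,-6.25,0,1],[1.9,0,-0.9,0,-6.25,0,1],[1.8,0,-1.1,0,-6.25,0,1],[1.6,0,-1.3,0,-6.25,0,1]]]'

```text
time_s: 32.47
eef_pos: [0.5514, 0.1102, 0.1009]
orientation: [[0.493, -0.001, 0.87], [-0.87, 0.0, 0.493], [-0.001, -1.0, -0.001]]
ft_force: [0.6, -0.3, -0.9]
grip_width: 0.997
```

Emit:
move_arm --moves '[[[1.5,0,-1.5,0,-6.25,0,1],[1.3,0,-1.6,0,-6.25,0,1],[1.2,0,-1.8,0,-6.25,0,1],[0,0.5,0,0,0,0,1],[0,2,0,0,0,0,1]]]'

```text
time_s: 32.88
eef_pos: [0.5378, 0.0489, 0.0793]
orientation: [[0.741, 0.005, 0.672], [-0.672, 0.0, 0.741], [0.004, -1.0, 0.004]]
ft_force: [0.5, -0.5, 0.4]
grip_width: 0.999
```

Emit:
move_arm --moves '[[[0,2,0,0,0,0,1],[0,0,0,0,0,0,1],[0,0,0,0,0,0,0.5],[0,0,0,0,0,0,0.3],[0,0,0,0,0,0,0.2]]]'

```text
time_s: 33.3
eef_pos: [0.5366, 0.05, 0.0579]
orientation: [[0.742, 0.002, 0.67], [-0.67, 0.0, 0.742], [0.001, -1.0, 0.001]]
ft_force: [0.2, -0.5, -0.3]
grip_width: 0.608
```

```bash
python3 st.py 3
```

```text
33.3 [0.5366 0.05   0.0579] yaw 47.93 q6 -48.1 M [ 0.026 -0.03   0.032] F [ 0.2 -0.5 -0.3] Ftool [ 0.5  0.3 -0.2] tau6 0.013 0.6075305655188717
shift cm [0.09 0.   0.05]
```

Emit:
move_arm --moves '[[[0.14,0.15,-0.05,0,0,0,0.2],[0,0,0,0,0,0,-0.2],[0,0,0,0,0,0,-1],[0,0,0,0,0,0,-1],[0,0,0,0,0,0,-1]]]' --squeeze 60

```text
time_s: 33.72
eef_pos: [0.5377, 0.0488, 0.0564]
orientation: [[0.742, 0.003, 0.67], [-0.67, 0.001, 0.742], [0.002, -1.0, 0.002]]
ft_force: [1.5, 2.9, 6.3]
grip_width: 0.498
```

```bash
python3 av.py 1
```

```text
33.77 [0.5376 0.0488 0.0563] yaw 47.93 q6 -48.2 Mz [ 0.015 -0.016] tau6 [ 0.    -0.001] Ft [-1.  -6.2  2.9]
```

Emit:
move_arm --moves '[[[0,-0.06,0.03,0,4,0,-1],[0,0,0,0,5,0,-1],[0,0,0,0,5,0,-1],[0,0,0,0,5,0,-1],[0,0,0,0,4,0,-1]]]'

```text
time_s: 34.18
eef_pos: [0.5378, 0.0489, 0.0564]
orientation: [[0.418, 0.003, 0.909], [-0.909, 0.0, 0.418], [0.001, -1.0, 0.003]]
ft_force: [3.7, 2.4, 1.8]
grip_width: 0.496
```

Emit:
move_arm --moves '[[[0,0,0,0,4,0,-1],[0,0,0,0,4,0,-1],[0,0,0,0,2,0,-1],[0,0,0,0,0,0,-1],[0,0,0,0,0,0,-1]]]'

```text
time_s: 34.6
eef_pos: [0.5378, 0.0489, 0.0565]
orientation: [[0.258, 0.003, 0.966], [-0.966, 0.0, 0.258], [0.0, -1.0, 0.003]]
ft_force: [4.7, 3.5, 2.3]
grip_width: 0.503
```

```bash
python3 av.py 4
```

```text
34.8 [0.5378 0.0489 0.0565] yaw 14.97 q6 -15.2 Mz [0.339 0.34  0.37  0.336 0.289] tau6 [0.554 0.411 0.374 0.365 0.364] Ft [-1.4 -1.8  4.9]
```

Emit:
move_arm --moves '[[[0,0,0.04,0,4,0,-1],[0,0,0,0,4,0,-1],[0,0,0,0,1,0,-1],[0,0,0,0,0,0,-1],[0,0,0,0,0,0,-1]]]'

```text
time_s: 35.22
eef_pos: [0.5379, 0.0489, 0.0564]
orientation: [[0.106, 0.002, 0.994], [-0.994, 0.0, 0.106], [0.0, -1.0, 0.002]]
ft_force: [2.4, 3.0, 5.3]
grip_width: 0.498
```

```bash
python3 av.py 4; python3 pl.py .5379 .0491 6.0 2 48 6
```

```text
35.42 [0.5379 0.0489 0.0565] yaw 6.08 q6 -6.3 Mz [0.396 0.418 0.381 0.439 0.477] tau6 [0.562 0.464 0.44  0.435 0.433] Ft [-2.4 -5.1  3.1]
[[-0.83,0.0,1.82,0.0,-7.0,0.0,1],[-0.61,0.0,1.91,0.0,-7.0,0.0,1],[-0.37,0.0,1.97,0.0,-7.0,0.0,1],[-0.13,0.0,2.0,0.0,-7.0,0.0,1],[0.12,0.0,2.0,0.0,-7.0,0.0,1]]
[[0.36,0.0,1.97,0.0,-7.0,0.0,1]]
```

Emit:
move_arm --moves '[[[0,0,0,0,0,0,0.5],[0,0,0,0,0,0,1],[0,0,0,0,0,0,1],[0,-1.5,0,0,0,0,1],[0,-3,0,0,0,0,1]]]'

```text
time_s: 35.83
eef_pos: [0.5325, 0.0485, 0.0959]
orientation: [[0.104, -0.01, 0.995], [-0.995, -0.0, 0.104], [-0.001, -1.0, -0.01]]
ft_force: [0.3, 0.2, 0.2]
grip_width: 1.004
```

Emit:
move_arm --moves '[[[-0.8,0,1.8,0,-7,0,1],[-0.6,0,1.9,0,-7,0,1],[-0.4,0,1.9,0,-7,0,1],[-0.1,0,2.0,0,-7,0,1],[0.1,0,2.0,0,-7,0,1]]]'

```text
time_s: 36.25
eef_pos: [0.6221, 0.0993, 0.0998]
orientation: [[0.66, -0.002, 0.751], [-0.751, -0.0, 0.66], [-0.001, -1.0, -0.002]]
ft_force: [0.1, -0.1, 0.3]
grip_width: 0.998
```

Emit:
move_arm --moves '[[[0.4,0,2.0,0,-7,0,1],[0,0.5,0,0,0,0,1],[0,2,0,0,0,0,1],[0,2,0,0,0,0,1],[0,0,0,0,0,0,0.6]]]'

```text
time_s: 36.67
eef_pos: [0.6355, 0.1085, 0.0497]
orientation: [[0.741, -0.009, 0.671], [-0.671, -0.001, 0.741], [-0.006, -1.0, -0.007]]
ft_force: [-1.7, 0.2, -1.1]
grip_width: 0.883
```

Emit:
move_arm --moves '[[[0,0,0,0,0,0,0.5],[0,0,0,0,0,0,0.3],[0,0,0,0,0,0,0.2],[0,0,0,0,0,0,0.2],[0,0,0,0,0,0,0.2]]]'

```text
time_s: 37.08
eef_pos: [0.6407, 0.1093, 0.057]
orientation: [[0.742, 0.002, 0.67], [-0.67, 0.0, 0.742], [0.001, -1.0, 0.002]]
ft_force: [0.3, 0.5, -1.1]
grip_width: 0.601
```

```bash
python3 st.py 2
```

```text
37.0833 [0.6407 0.1093 0.057 ] yaw 47.91 q6 -42.8 M [ 0.035  0.004 -0.013] F [ 0.3  0.5 -1.1] Ftool [-0.1  1.1  0.5] tau6 0.005 0.600571300216805
shift cm [-0.03  0.    0.11]
```

Well placed. Closing on knob2.

Emit:
move_arm --moves '[[[0,0.05,0.03,0,0,0,0.1],[0,0,0,0,0,0,-0.3],[0,0,0,0,0,0,-1],[0,0,0,0,0,0,-1],[0,0,0,0,0,0,-1]]]' --squeeze 60

```text
time_s: 37.5
eef_pos: [0.6408, 0.1098, 0.0562]
orientation: [[0.742, 0.002, 0.67], [-0.67, 0.0, 0.742], [0.001, -1.0, 0.001]]
ft_force: [-1.2, 0.4, 5.8]
grip_width: 0.497
```

```bash
python3 av.py 1
```

```text
37.55 [0.6408 0.1097 0.0562] yaw 47.93 q6 -42.7 Mz [-0.032 -0.025] tau6 [-0.002 -0.002] Ft [-1.4 -6.3 -0.1]
```

Emit:
move_arm --moves '[[[0,-0.05,0,0,4,0,-1],[0,0,0,0,5,0,-1],[0,0,0,0,5,0,-1],[0,0,0,0,5,0,-1],[0,0,0,0,4,0,-1]]]'

```text
time_s: 37.97
eef_pos: [0.6411, 0.11, 0.0563]
orientation: [[0.418, 0.002, 0.909], [-0.909, 0.001, 0.418], [0.0, -1.0, 0.002]]
ft_force: [2.9, 2.2, 1.0]
grip_width: 0.499
```

Emit:
move_arm --moves '[[[0,0,0,0,4,0,-1],[0,0,0,0,4,0,-1],[0,0,0,0,2,0,-1],[0,0,0,0,0,0,-1],[0,0,0,0,0,0,-1]]]'

```text
time_s: 38.38
eef_pos: [0.6413, 0.1101, 0.0563]
orientation: [[0.259, 0.003, 0.966], [-0.966, 0.001, 0.259], [0.0, -1.0, 0.003]]
ft_force: [5.3, 2.5, 0.7]
grip_width: 0.496
```

```bash
python3 av.py 4
```

```text
38.58 [0.6413 0.11   0.0563] yaw 15.05 q6 -9.8 Mz [0.352 0.381 0.365 0.39  0.338] tau6 [0.598 0.415 0.367 0.356 0.353] Ft [-1.1 -1.1  5.4]
```

Emit:
move_arm --moves '[[[0,0,0.05,0,4,0,-1],[0,0,0,0,4,0,-1],[0,0,0,0,1,0,-1],[0,0,0,0,0,0,-1],[0,0,0,0,0,0,-1]]]'

```text
time_s: 39.0
eef_pos: [0.6415, 0.1101, 0.0563]
orientation: [[0.107, 0.002, 0.994], [-0.994, 0.001, 0.107], [-0.0, -1.0, 0.002]]
ft_force: [3.7, 3.0, 3.3]
grip_width: 0.498
```

```bash
python3 av.py 4; python3 pl.py .6414 .1101 6.0 4 48 6
```

```text
39.2 [0.6415 0.1101 0.0563] yaw 6.12 q6 -0.9 Mz [0.445 0.424 0.402 0.418 0.435] tau6 [0.547 0.454 0.431 0.425 0.424] Ft [-2.8 -3.3  4.3]
[[-1.01,0.0,-2.65,0.0,-7.0,0.0,1],[-1.32,0.0,-2.5,0.0,-7.0,0.0,1],[-1.62,0.0,-2.33,0.0,-7.0,0.0,1],[-1.89,0.0,-2.11,0.0,-7.0,0.0,1],[-2.13,0.0,-1.87,0.0,-7.0,0.0,1]]
[[-2.34,0.0,-1.59,0.0,-7.0,0.0,1]]
```

Emit:
move_arm --moves '[[[0,0,0,0,0,0,0.5],[0,0,0,0,0,0,1],[0,0,0,0,0,0,1],[0,-1.5,0,0,0,0,1],[0,-3,0,0,0,0,1]]]'

```text
time_s: 39.62
eef_pos: [0.6362, 0.1089, 0.0952]
orientation: [[0.104, -0.011, 0.995], [-0.995, -0.001, 0.104], [0.0, -1.0, -0.011]]
ft_force: [0.5, -0.7, 0.1]
grip_width: 1.001
```

Emit:
move_arm --moves '[[[-1.0,0,-2.6,0,-7,0,1],[-1.3,0,-2.5,0,-7,0,1],[-1.6,0,-2.3,0,-7,0,1],[-1.9,0,-2.1,0,-7,0,1],[-2.1,0,-1.9,0,-7,0,1]]]'

```text
time_s: 40.03
eef_pos: [0.5026, 0.1453, 0.1]
orientation: [[0.66, -0.001, 0.751], [-0.751, -0.0, 0.66], [-0.001, -1.0, -0.001]]
ft_force: [0.8, 1.0, 0.4]
grip_width: 0.997
```

Emit:
move_arm --moves '[[[-2.3,0,-1.6,0,-7,0,1],[0,0,0,0,0,0,1],[0,0.5,0,0,0,0,1],[0,2,0,0,0,0,1],[0,2,0,0,0,0,1]]]'

```text
time_s: 40.45
eef_pos: [0.4795, 0.1523, 0.0563]
orientation: [[0.741, 0.004, 0.671], [-0.671, 0.0, 0.741], [0.002, -1.0, 0.003]]
ft_force: [0.2, -0.8, -0.4]
grip_width: 1.001
```

Emit:
move_arm --moves '[[[0,0,0,0,0,0,0.6],[0,0,0,0,0,0,0.5],[0,0,0,0,0,0,0.5],[0,0,0,0,0,0,0.4],[0,0,0,0,0,0,0.4]]]'

```text
time_s: 40.87
eef_pos: [0.4786, 0.1524, 0.0569]
orientation: [[0.742, 0.002, 0.67], [-0.67, 0.0, 0.742], [0.001, -1.0, 0.002]]
ft_force: [0.5, -0.6, 0.7]
grip_width: 0.7
```

```bash
python3 st.py 4
```

```text
40.8667 [0.4786 0.1524 0.0569] yaw 47.91 q6 -36.1 M [-0.007  0.01   0.002] F [ 0.5 -0.6  0.7] Ftool [ 0.7 -0.7 -0.1] tau6 0.005 0.7004820190962795
shift cm [-0.18 -0.   -0.02]
```

Emit:
move_arm --moves '[[[-0.18,0.05,0,0,0,0,0.2],[0,0,0,0,0,0,0],[0,0,0,0,0,0,-1],[0,0,0,0,0,0,-1],[0,0,0,0,0,0,-1]]]' --squeeze 60

```text
time_s: 41.28
eef_pos: [0.4761, 0.1535, 0.0561]
orientation: [[0.742, 0.0, 0.67], [-0.67, -0.0, 0.742], [0.0, -1.0, 0.0]]
ft_force: [-4.3, -1.1, 6.8]
grip_width: 0.498
```

```bash
python3 av.py 1
```

```text
41.33 [0.4761 0.1535 0.056 ] yaw 47.94 q6 -35.9 Mz [ 0.014 -0.024] tau6 [-0.005 -0.005] Ft [-2.  -6.3 -3.5]
```

Emit:
move_arm --moves '[[[0,-0.06,-0.03,0,4,0,-1],[0,0,0,0,5,0,-1],[0,0,0,0,5,0,-1],[0,0,0,0,5,0,-1],[0,0,0,0,4,0,-1]]]'

```text
time_s: 41.75
eef_pos: [0.4767, 0.1539, 0.0562]
orientation: [[0.418, 0.002, 0.908], [-0.908, 0.001, 0.418], [0.0, -1.0, 0.002]]
ft_force: [4.5, 3.1, -2.3]
grip_width: 0.504
```

Emit:
move_arm --moves '[[[0,0,0,0,4,0,-1],[0,0,0,0,4,0,-1],[0,0,0,0,2,0,-1],[0,0,0,0,0,0,-1],[0,0,0,0,0,0,-1]]]'

```text
time_s: 42.17
eef_pos: [0.477, 0.154, 0.0563]
orientation: [[0.258, 0.003, 0.966], [-0.966, 0.001, 0.258], [-0.0, -1.0, 0.003]]
ft_force: [5.8, 3.8, -4.1]
grip_width: 0.497
```

```bash
python3 av.py 4
```

```text
42.37 [0.477  0.1541 0.0563] yaw 14.97 q6 -3.0 Mz [0.434 0.442 0.42  0.466 0.363] tau6 [0.6   0.459 0.422 0.414 0.412] Ft [-2.   3.6  5.8]
```

Knob4 is at about 0.42 by both readings, the same as the others. Release and back off.

Emit:
move_arm --moves '[[[0,0,0,0,0,0,0.5],[0,0,0,0,0,0,1],[0,0,0,0,0,0,1],[0,-1.5,0,0,0,0,1],[0,-3,0,0,0,0,1]]]'

```text
time_s: 42.78
eef_pos: [0.4723, 0.1525, 0.0971]
orientation: [[0.258, -0.008, 0.966], [-0.966, -0.002, 0.258], [-0.0, -1.0, -0.008]]
ft_force: [0.7, 0.6, 0.8]
grip_width: 0.997
```

Emit:
move_arm --moves '[[[0,-3,0,0,0,0,1],[0,-3,0,0,0,0,1],[0,-3,0,0,0,0,1],[0,-2,0,0,0,0,1],[0,0,0,0,0,0,1]]]'

```text
time_s: 43.2
eef_pos: [0.4785, 0.1538, 0.2167]
orientation: [[0.258, 0.009, 0.966], [-0.966, 0.002, 0.258], [0.0, -1.0, 0.009]]
ft_force: [0.9, 0.7, 1.2]
grip_width: 0.997
```

```bash
python3 - <<'E'
from cell import bot, imaging
import cv2,numpy as np
imaging.grab_frame("wrist");
for n in ("side","wrist","top"):
    p,d=imaging.grab_frame(n); cv2.imwrite(f"pics/{n}9.png",p[:,:,::-1])
a=cv2.imread("pics/top9.png");b=cv2.imread("pics/side9.png")
cv2.imwrite("pics/fin.png",np.hstack([a[120:340,110:370],b[230:450,150:410]])[:, :].repeat(1,0))
E
python3 st.py
```

```text
43.4 [0.4751 0.1531 0.2094] yaw 14.92 q6 -2.9 M [ 0.053  0.025 -0.006] F [ 0.  -0.4  0.5] Ftool [ 0.4 -0.5 -0.1] tau6 0.001 0.9986458048510017
```

View pics/side9.png

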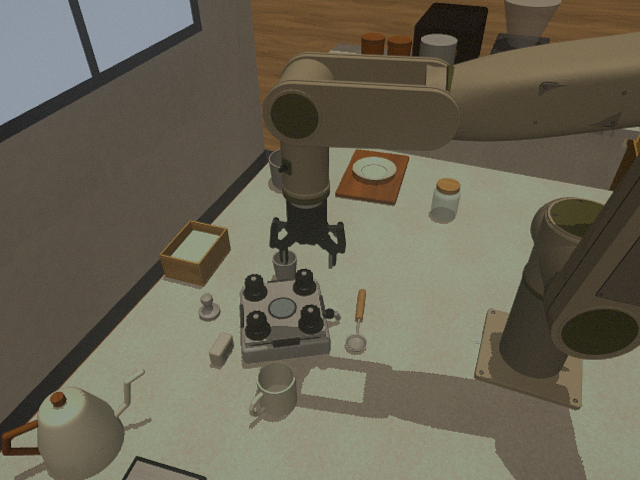

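View pics/top9.png

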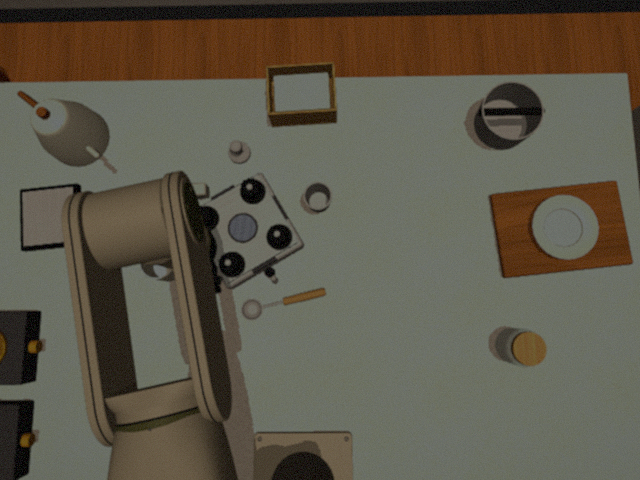

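The mug (275,390), cup (285,263), tamper (208,307), timer (221,349), spoon (358,320) and jar (446,200) all stand where they did at the start. The gripper is clear above the knobs. Handing in.

```bash
python3 -c "
from cell import bot
print(bot.hand_in())"
```

```text
the job is handed in; nothing more can be done
None
```

I tightened all four knobs in two star-order rounds (1, 3, 2, 4), and every final torque reading was within the limits. I then opened the gripper, lifted it clear and handed in at about 43 s.

| Knob | Round 1, snug (N m) | Round 2, firm (N m) |
|---|---|---|
| 1 | 0.14 (wrist moment), 0.10 (joint 6) | 0.47 |
| 3 | 0.14 | 0.43 |
| 2 | 0.13–0.15 | 0.43 |
| 4 | 0.12–0.13 | 0.42 |

- **Torque readings:** Wrist moment and joint-6 torque agreed to about 0.03 N m on the final readings. The exception was knob1 in round 1 (0.14 against 0.10), still inside the 0.08 to 0.18 limits. I did not go back to re-check knobs 1, 3 and 2 after tightening the later ones.
- **TCP disagreement:** Camera depth put the fingertips about 30 mm farther back along the tool than the reported TCP implied. My first two closings on knob1 were therefore above the knob and gripped nothing. The second pressed down on it with about 8 N for a moment. I corrected the height for all the real grasps.
- **Other forces:** While gripping, I saw vertical and sideways forces of up to about 9 N at the wrist.
- **Last checks:** The final pictures show the mug, cup, tamper, spoon, timer and jar where they started. The gripper is clear of everything, with no force on it beyond sensor noise.

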